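# Load the tea tray and hold it over the sink

### The job

I want to wipe the worktop under the wooden tea tray: lay the teaspoon in the tray's long trough and the wooden clothes peg in its short box, each flat on the bottom. Then lift the tray by the upright grip in its middle and carry it without tipping, the loose steel tea ball staying in its shallow dish and never being touched by the gripper, and finish while still holding the tray level, well clear of everything (about a hand's breadth up), its middle over the front half of the sink. Leave the fork, the spice jar and the mug alone.

Things in the scene. Friction and masses are not known exactly. Their poses are not given: they have to be found in the camera images.
- tea_tray: Loose pale wooden tea tray, 200 (x) x 206 (y) mm, 62 high, 0.4 kg; origin: centre of its underside, z up. Board 8 mm thick. Grip in the middle: a solid upright plate, 90 mm long along x, 16 mm thick along y, its top 62 mm above the underside, to be pinched across y from above. Compartment walls 5 mm thick, tops 21.5 mm above the underside. Steel dish at the -y side, +x end.
- grip (a point): Middle of the top edge of the tray's grip plate, 62 mm above the tray's underside.
- trough (a point): Centre of the floor (top of the 8 mm board) of the long trough on the tray's +y side, inside 176 mm along the tray's x and 56 mm across, walls 13.5 mm high. For the teaspoon.
- short_box (a point): Centre of the floor of the short box on the tray's -y side, -x end, inside 100 mm along the tray's x and 56 mm across, walls 13.5 mm high. For the peg.
- dish (a point): Centre of the floor of the round steel dish, inside diameter about 59 mm, its rim only 3 mm above its floor; the floor is 10.5 mm above the tray's underside.
- tea_ball: Perforated steel tea ball, 38 mm in diameter, about 40 g, lying loose in the dish, free to roll in it; it rolls over the rim at about 30 degrees of tilt. Origin at its centre (its axes turn as it rolls).
- teaspoon: Steel teaspoon lying on the worktop, 134 mm long along its x, 27 mm wide at the bowl, 12 mm high, 20 g. Origin below its middle, at the level of its lowest point. It can be pinched across y at its origin, fingertips just above the worktop.
- peg: Wooden clothes peg lying on the worktop, 72 mm long along its y, 15 mm wide, 12 mm high, 15 g. Origin at the centre of its underside. May be pinched across x at its origin.
- fork: Bystander: steel fork, 198 mm long along its x, 27 mm wide, on the worktop to the left. Origin under its centre.
- spice_jar: Bystander: spice jar, 46 mm in diameter, 108 mm tall, at the back of the worktop. Origin at the centre of its underside.
- mug: Bystander: mug, 78 x 113 x 89 mm, at the back of the worktop. Origin at the centre of its underside.
- sink_front (a point): Fixed point in the middle of the front half of the sink opening, at the level of the worktop (z = 0). The opening is about 0.4 m (y) by 0.35 m (x); the tap stands at its back.

How it is judged:
On the way, in this order (a step that is already met when the one before it is completed fails the run):
1. Teaspoon let go in the trough and peg let go in the short box, the tray still standing on the worktop (x of teaspoon in the frame of trough between -0.03 and 0.03 m and y of teaspoon in the frame of trough between -0.024 and 0.024 m and z of teaspoon in the frame of trough between -0.006 and 0.007 m and x of peg in the frame of short_box between -0.025 and 0.025 m and y of peg in the frame of short_box between -0.024 and 0.024 m and z of peg in the frame of short_box between -0.006 and 0.007 m and contact force between each of teaspoon, peg and the fingers below 0.1 N and height (world z) of tea_tray below 0.01 m), for 0.2 s.
2. The loaded tray lifted by its upright grip, ball in the dish (height (world z) of tea_tray above 0.04 m and contact force between tea_tray and the fingers above 1 N and distance between tea_ball and dish below 0.03 m and horizontal distance between the grasp point and grip below 0.05 m), for 0.2 s.
At the end, for the whole second after the job is handed in: The gripper holds the tray by its upright grip, 50 to 300 mm above the worktop, still, within 7 degrees of level, its middle over the front half of the sink (x 0.48 to 0.70, y 0.15 to 0.55); ball in its dish, teaspoon flat in the trough, peg flat in the short box (x of teaspoon in the frame of trough between -0.03 and 0.03 m and y of teaspoon in the frame of trough between -0.024 and 0.024 m and z of teaspoon in the frame of trough between -0.006 and 0.007 m and x of peg in the frame of short_box between -0.025 and 0.025 m and y of peg in the frame of short_box between -0.024 and 0.024 m and z of peg in the frame of short_box between -0.006 and 0.007 m and distance between tea_ball and dish below 0.03 m and height (world z) of tea_tray between 0.05 and 0.3 m and world x of tea_tray between 0.48 and 0.7 m and world y of tea_tray between 0.15 and 0.55 m and angle between tea_tray's own z axis and vertical below 0.12 rad and linear speed of tea_tray below 0.03 m/s and contact force between tea_tray and the fingers above 1 N and horizontal distance between the grasp point and grip below 0.05 m); the arm keeps its last pose, push and grip.
It fails at once if the tea ball leaves its dish (distance between tea_ball and dish above 0.04 m).
It fails at once if the gripper touches the tea ball (contact force between tea_ball and the fingers above 0.3 N).
It fails at once if the tray is tipped by more than 20 degrees (angle between tea_tray's own z axis and vertical above 0.35 rad).
It fails at once if fork, spice jar or mug moved by more than 30 mm (distance of any of fork, spice_jar, mug from where it was at the start of the episode above 0.03 m).
It also fails if it takes over 72 s, if anything falls off the work surface, if the arm or the gripper's body presses on something with over 40 N, if the wrist force passes 120 N, or if a joint passes its speed limit or range.

### The arm

A 6-joint arm with a two-finger parallel gripper is mounted at the origin on a cart in front of the work surface, level with it; the furniture and walls round the work are solid. World frame = base frame: x ahead of the robot, y to its left, z up, the work surface at z = 0. Lengths are in m, angles in rad, forces in N, time in s.
With the tool pointing down it reaches from about 0.35 to 0.925 m from the base axis. Payload 6.4 kg.
Tool frame: the origin (TCP) lies at the very end of the fingers, on their centre line; the grasp point (between the pads) lies ctrl.grasp_offset behind it (ctrl.grasp_offset is the distance from the TCP to the grasp point, in m); z points along the fingers, y is the direction in which the jaws open and shut (so a half turn about z gives the same grasp; the last joint's range is limited). The gripper opens to 85 mm and grips with 20 to 120 N. Pads are 22 mm wide; open, the fingers measure 114 mm over their backs; the gripper's body (76 mm by 85 mm) begins 54 mm behind the grasp point. The pads swing forward as they close: fully open they stand 13 mm farther back than shut.
Start: joints at [-0.174, 0.245, 1.558, -0, 1.339, -0.174], TCP at [0.65, 0, 0.198] pointing down, gripper open.
Joint ranges: [-3.13, 3.13], [-1.02, 2.26], [0.13, 2.54], [-0.95, 4.09], [0.21, 2.88], [-2.74, 2.74]. Speed limits (rad/s): [2.57, 2.57, 3.14, 3.14, 3.14, 3.14].

### API

Orientations are given as a unit quaternion [w, x, y, z].
In Python, from plant import ctrl gives the robot as it stands. The module is installed in compiled form; this text tells all that it offers.
- The arm moves only by the shell command python3 -m inch 'ROWS' [OPENING] [FORCE]. ROWS is JSON, a list of rows, each an object of numbers: "tx", "ty", "tz": the shift along the world's x, y, z in mm; "yaw": the turn about the world's z in rad. In form: [{"tx": .., "ty": .., "tz": .., "yaw": ..}, ...]. A call has 1 to 12 rows; each row shifts and turns the commanded pose from where the row before left it; what a row does not reach is not made up. A row lasts 1/10 s, in which the tool goes at most 50 mm and 8.59 degrees, less where a joint would pass 70% of its speed; a pose out of reach is approached as far as the arm can. A call with a gripper value outside its range is refused whole. OPENING is the closure, from 0 (fully open) to 1 (shut), set as the call begins (- or left out, the last holds). The fingers move at their own pace and stop on an object; FORCE is the grip in N (left out, the last holds). Time passes only in rows, so rows that do not move let the fingers close. It gives the time, the measured TCP pose, the force and the opening at its end, in the units of the state.
- ctrl.sense(): the state, without advancing time (a new reading comes with each control period).
- ctrl.capture(name): name is "scene" or "side" or "wrist"; returns a dict with "frame" (400x640x3 uint8, blue, green, red), "intrinsics" (3x3 intrinsics, pixels), "rvec" (rotation vector, rad) and "tvec" (3), from world to camera coordinates, as OpenCV has them. Camera axes: x right, y down, z forward; pixel columns grow to the right and rows downward; lengths in m; the calibration is good to about 2 mm. A picture is of the moment at which its call begins. There is no depth.
- ctrl.sign_off(): hands the job in, once; it reports no verdict.
Trained networks look in a picture, given as the dict that the camera call returned (one of the last four; its "shot" number tells which), for a name from the list of things; names that differ only in an ending like _2 or _b are one class to them, and where a whole thing is asked for, a point or a joint stands for the part that bears it (a point fixed in the world has none). Each returns a list of dicts, best first, with "p" (0 to 1); they miss things now and then, are a little off and sometimes report something else, mostly with a low value. They report only what shows in the picture. A call takes as long as a camera call.
- ctrl.masks_of(picture, label): "mask" (400x640 bool, what is visible of it) and "xy" ([column, row] in pixels, amid what is visible of it).
- ctrl.spot_point(picture, label): "xy" ([column, row] in pixels: a listed point, or the origin of a listed thing).
The state is a dict: "t": time; "q": joint angles; "qvel": joint speeds; "joint_torque": joint torques, N m; "eef_pos": TCP position; "ee_rot": TCP orientation; "ft_force": force on the tool from outside, world axes, zero at the start; "wrist_torque": the same for the moment, N m; "opening": finger opening in m.
Only numpy, scipy, OpenCV 4.12 (cv2) and the standard library are available. Lean on these libraries where they do the work, as an engineer would, in place of code of your own. Each camera call takes 0.05 s, during which the arm holds its last target.

## Working session

There is one attempt and no reset: what is moved stays moved. The work goes in short steps, Python scripts to look and compute and a shell command to move; the robot and the scene stay as the last step left them, time stands still between calls to the robot, and variables do not carry over. Pictures are saved under pics/ and viewed, and the job is handed in when it is done.

```bash
mkdir -p pics; cat > h.py <<'E'
import numpy as np, cv2
from plant import ctrl
def cap(n,save=None):
    p=ctrl.capture(n)
    if save: cv2.imwrite('pics/'+save,p['frame'])
    return p
def ray(p,xy,z):
    K=np.array(p['intrinsics'],float);R,_=cv2.Rodrigues(np.array(p['rvec'],float));t=np.array(p['tvec'],float).ravel()
    d=R.T@(np.linalg.inv(K)@np.array([xy[0],xy[1],1.]));c=-R.T@t
    return c+d*(z-c[2])/d[2]
def proj(p,X):
    return cv2.projectPoints(np.array(X,float).reshape(-1,1,3),np.array(p['rvec'],float),np.array(p['tvec'],float),np.array(p['intrinsics'],float),None)[0].reshape(-1,2)
def axis(p,mask,z):
    ys,xs=np.nonzero(mask)
    P=np.array([ray(p,(x,y),z)[:2] for x,y in zip(xs,ys)])
    (c,s,a)=cv2.minAreaRect(P.astype(np.float32)*1000)
    m=P.mean(0);w,v=np.linalg.eigh(np.cov((P-m).T));d=v[:,1]
    return m,np.arctan2(d[1],d[0]),(c,s,a)
E
python3 - <<'E'
from h import *
for n in ['scene','side','wrist']:
    p=cap(n,n+'0.png')
    for l,z in [('tea_tray',0),('grip',.062),('trough',.008),('short_box',.008),('dish',.0105),('tea_ball',.03),('teaspoon',0),('peg',0),('fork',0)]:
        r=ctrl.spot_point(p,l)
        print(n,l,[(np.round(q['xy']),round(q['p'],2),ray(p,q['xy'],z)[:2].round(4)) for q in r[:2]])
s=ctrl.sense();print(s);print(ctrl.grasp_offset)
E
```

```text
scene tea_tray [(array([390., 201.]), 0.72, array([ 0.5581, -0.0978]))]
scene grip [(array([394., 188.]), 0.96, array([ 0.5399, -0.0959]))]
scene trough [(array([378., 207.]), 0.77, array([ 0.5337, -0.0227])), (array([223., 279.]), 0.26, array([0.392 , 0.5688]))]
scene short_box []
scene dish [(array([394., 188.]), 0.75, array([ 0.6229, -0.1636]))]
scene tea_ball [(array([392., 185.]), 0.49, array([ 0.616 , -0.1469]))]
scene teaspoon [(array([299., 257.]), 0.67, array([0.398 , 0.3447]))]
scene peg []
scene fork [(array([223., 277.]), 0.77, array([0.4103, 0.5649]))]
side tea_tray [(array([310., 271.]), 0.89, array([ 0.5481, -0.0983]))]
side grip [(array([287., 183.]), 0.6, array([0.4294, 0.3958])), (array([311., 247.]), 0.56, array([ 0.5501, -0.0943]))]
side trough [(array([314., 255.]), 0.56, array([ 0.5514, -0.0296]))]
side short_box [(array([295., 279.]), 0.63, array([ 0.5164, -0.1526]))]
side dish [(array([337., 280.]), 0.6, array([ 0.6137, -0.156 ])), (array([338., 272.]), 0.48, array([ 0.6154, -0.1212]))]
side tea_ball [(array([339., 274.]), 0.58, array([ 0.6179, -0.1615])), (ar
[... 917 characters left out ...]
]
wrist fork []
{'t': 1.5, 'q': array([-1.74087666e-01,  2.45140155e-01,  1.55779750e+00, -6.01216354e-07,
        1.33870799e+00, -1.74110043e-01]), 'qvel': array([ 0.00144844,  0.00055073, -0.00105333, -0.00096432,  0.00026345,
        0.00106792]), 'joint_torque': array([ 1.13514892e-03, -4.29497766e+01, -3.26415503e+01, -8.69349947e-05,
        4.59208950e-04,  9.30171694e-06]), 'eef_pos': array([6.50006464e-01, 1.26206372e-05, 1.98365893e-01]), 'ee_rot': array([-2.15279574e-05,  7.07098820e-01,  7.07114742e-01, -1.54452105e-05]), 'ft_force': array([0.60200702, 1.10188499, 0.05965851]), 'wrist_torque': array([ 0.04446539,  0.00014338, -0.02406556]), 'opening': 0.08552601086781829}
0.0187
```

View images.

View pics/scene0.png

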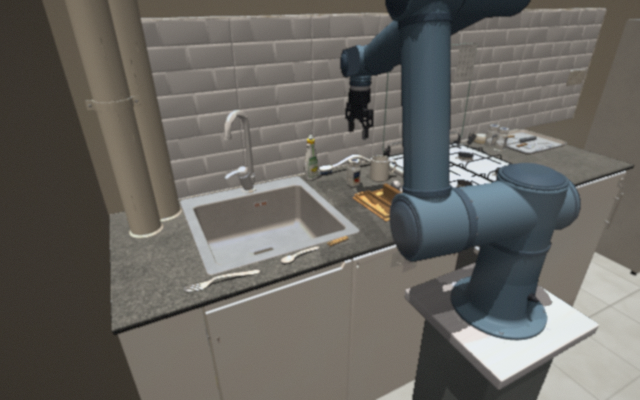

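View pics/side0.png

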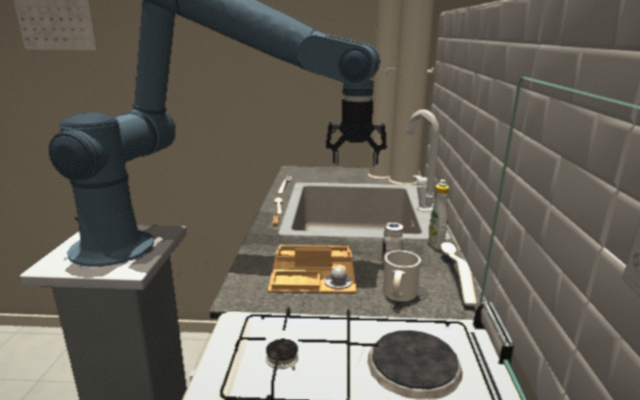

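View pics/wrist0.png

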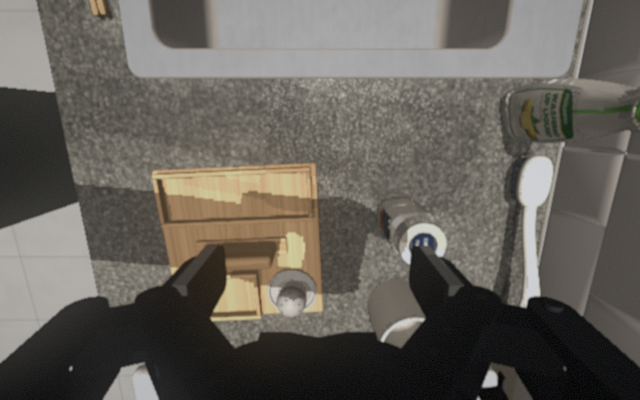

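The wrist view shows the tray at about (155–320, 165–320), with the ball at (291, 300) and the peg at the top left (97, 8). In the scene view, the fork is at (223, 278), the spoon at (299, 255) and the peg at (338, 241). Next I'll move over to the spoon and peg.

```bash
python3 -m inch '[{"tx":-33,"ty":30,"tz":10},{"tx":-33,"ty":30,"tz":10},{"tx":-33,"ty":30,"tz":10},{"tx":-33,"ty":30,"tz":10},{"tx":-34,"ty":30,"tz":10},{"tx":-34,"ty":30},{}]'
python3 - <<'E'
from h import *
p=cap('wrist','w1.png')
R,_=cv2.Rodrigues(np.array(p['rvec'],float));print('cam',(-R.T@np.array(p['tvec']).ravel()).round(3))
for l,z in [('teaspoon',.005),('peg',.006)]:
    r=ctrl.masks_of(p,l)
    for q in r[:2]: print(l,q['xy'],round(q['p'],2),q['mask'].sum(),axis(p,q['mask'],z))
    for q in ctrl.spot_point(p,l)[:2]: print('  spot',q['xy'],round(q['p'],2),ray(p,q['xy'],0).round(4))
print(ctrl.sense()['t'])
E
```

```text
cam [0.65  0.064 0.374]
peg [101.4, 7.2] 0.84 316 (array([0.41689216, 0.17779985]), np.float64(2.896753767499904), ((416.70147705078125, 177.11904907226562), (19.983570098876953, 17.492992401123047), 2.9572854042053223))
peg [248.9, 226.9] 0.73 19182 (array([ 0.55963368, -0.07664714]), np.float64(2.3396365255066254), ((552.1881103515625, -98.84825134277344), (202.6563720703125, 214.54566955566406), 2.4284071922302246))
1.75invalid input
```

View pics/w1.png

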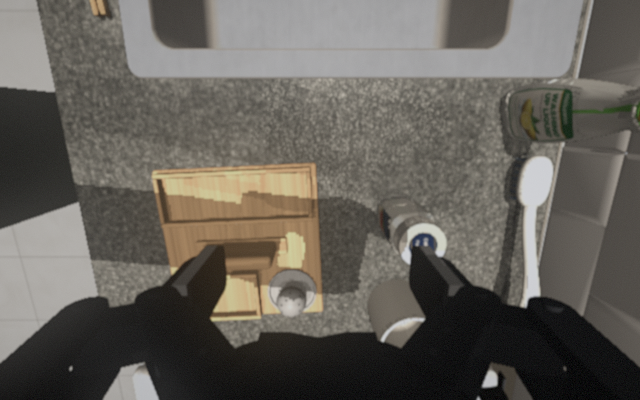

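The picture hasn't changed because the move was refused, probably over missing keys. I'll send every key this time.

```bash
python3 -m inch '[{"tx":-33,"ty":30,"tz":10,"yaw":0},{"tx":-33,"ty":30,"tz":10,"yaw":0},{"tx":-33,"ty":30,"tz":10,"yaw":0},{"tx":-33,"ty":30,"tz":10,"yaw":0},{"tx":-34,"ty":30,"tz":10,"yaw":0},{"tx":-34,"ty":30,"tz":0,"yaw":0},{"tx":0,"ty":0,"tz":0,"yaw":0}]'
python3 - <<'E'
from h import *
p=cap('wrist','w2.png')
for l,z in [('teaspoon',.005),('peg',.006)]:
    r=ctrl.masks_of(p,l)
    for q in r[:2]: print(l,q['xy'],round(q['p'],2),q['mask'].sum(),axis(p,q['mask'],z))
    for q in ctrl.spot_point(p,l)[:2]: print('  spot',q['xy'],round(q['p'],2),ray(p,q['xy'],0).round(4))
print(ctrl.sense()['t'])
E
```

```text
t: 2.45
eef_pos: [0.4472, 0.1827, 0.249]
ee_rot: [-0.0, 0.705, 0.709, 0.001]
ft_force: [0.1, -0.2, -0.7]
opening: 0.0851
teaspoon [282.3, 33.2] 0.97 1053 (array([0.40499957, 0.3402232 ]), np.float64(1.7596115753878452), ((404.5622253417969, 327.63427734375), (27.239299774169922, 120.05779266357422), 7.156773090362549))
  spot [382.8, 304.9] 0.66 [ 0.5524 -0.0377  0.    ]
  spot [285.2, 49.1] 0.63 [0.4053 0.3322 0.    ]
peg [295.1, 155.4] 0.85 387 (array([0.41511898, 0.20231129]), np.float64(1.687459964677263), ((414.7551574707031, 205.9054718017578), (13.807283401489258, 69.26478576660156), 7.153283596038818))
  spot [294.5, 150.4] 0.79 [0.4155 0.2043 0.    ]
2.7
```

View pics/w2.png

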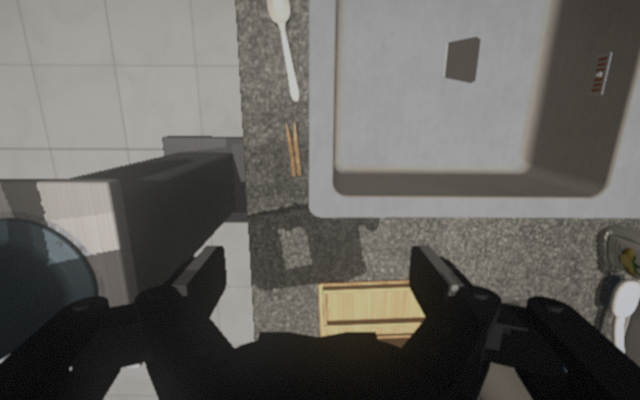

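The wrist view shows the peg centred near (293, 150). The spoon's bowl is at (280, 10) and its handle end at (294, 99). The steel sink rim starts at about column 310.

```bash
python3 -m inch '[{"tx":-16,"ty":20,"tz":-30,"yaw":0.06},{"tx":-16,"ty":30,"tz":-30,"yaw":0.06},{"tx":0,"ty":0,"tz":0,"yaw":0},{"tx":0,"ty":0,"tz":0,"yaw":0}]' 0.62 30
python3 - <<'E'
from h import *
p=cap('wrist','w3.png')
for l,z in [('teaspoon',.005),('peg',.006)]:
    r=ctrl.masks_of(p,l)
    for q in r[:2]: print(l,q['xy'],round(q['p'],2),q['mask'].sum(),axis(p,q['mask'],z))
    for q in ctrl.spot_point(p,l)[:2]: print('  spot',q['xy'],round(q['p'],2),ray(p,q['xy'],0).round(4))
np.savez('w3.npz',**{k:p[k] for k in ['intrinsics','rvec','tvec']})
print(ctrl.sense()['t'])
E
```

```text
t: 3.1
eef_pos: [0.4183, 0.2295, 0.1877]
ee_rot: [-0.0, 0.664, 0.748, -0.001]
ft_force: [0.0, -0.1, -0.1]
opening: 0.0329
teaspoon [316.7, 46.7] 0.67 1481 (array([0.40337755, 0.35189998]), np.float64(1.7479419789654884), ((404.150634765625, 335.7732849121094), (26.60935401916504, 132.2732391357422), 7.495289325714111))
  spot [318.1, 78.5] 0.74 [0.4055 0.3358 0.    ]
peg [314.1, 198.6] 0.94 542 (array([0.41566825, 0.20098094]), np.float64(1.6959299997379436), ((415.1816711425781, 205.2972412109375), (14.617986679077148, 71.95735931396484), 6.9525980949401855))
  spot [315.1, 193.1] 0.87 [0.4178 0.2049 0.    ]
3.35
```

View pics/w3.png

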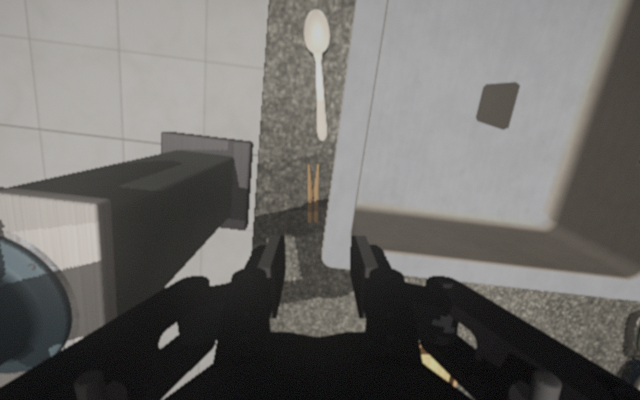

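The peg measures (0.4155, 0.2053) at about 97°, and the jaws are now lined up with it. The spoon measures (0.4042, 0.3358). I'll go down on the peg.

```bash
python3 -m inch '[{"tx":-3,"ty":-24,"tz":-20,"yaw":0},{"tx":0,"ty":0,"tz":-40,"yaw":0.005},{"tx":0,"ty":0,"tz":-40,"yaw":0},{"tx":0,"ty":0,"tz":-40,"yaw":0},{"tx":0,"ty":0,"tz":-20,"yaw":0},{"tx":0,"ty":0,"tz":-15,"yaw":0},{"tx":0,"ty":0,"tz":0,"yaw":0},{"tx":0,"ty":0,"tz":0,"yaw":0}]' 0.7 30
python3 - <<'E'
from h import *
p=cap('wrist','w4.png');s=ctrl.sense();print(s['eef_pos'],s['ft_force'],s['opening'])
E
```

```text
t: 4.15
eef_pos: [0.416, 0.2059, 0.0142]
ee_rot: [0.0, 0.662, 0.75, 0.0]
ft_force: [0.7, -1.3, 0.2]
opening: 0.0257
[0.41639094 0.20604457 0.0146779 ] [-0.45455865  0.74523866  0.14653076] 0.02563192245708382
```

View pics/w4.png

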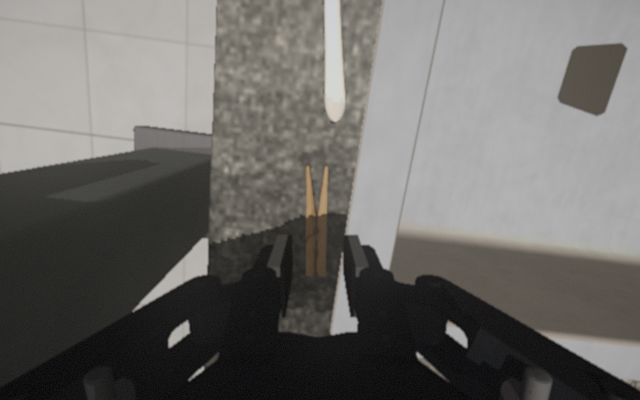

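The peg sits between the pads, at (305–328, 165–275). I'll lower the last bit and close.

```bash
python3 -m inch '[{"tx":0,"ty":0,"tz":-4,"yaw":0},{"tx":0,"ty":0,"tz":-4,"yaw":0},{"tx":0,"ty":0,"tz":0,"yaw":0}]'
python3 -m inch '[{"tx":0,"ty":0,"tz":0,"yaw":0},{"tx":0,"ty":0,"tz":0,"yaw":0},{"tx":0,"ty":0,"tz":0,"yaw":0},{"tx":0,"ty":0,"tz":0,"yaw":0}]' 1 30
```

```text
t: 4.5
eef_pos: [0.4148, 0.206, 0.0052]
ee_rot: [-0.0, 0.662, 0.75, -0.0]
ft_force: [-0.7, 0.2, -1.0]
opening: 0.0256
t: 4.9
eef_pos: [0.4151, 0.206, 0.0055]
ee_rot: [0.0, 0.662, 0.75, 0.0]
ft_force: [0.6, -0.0, 0.1]
opening: 0.0
```

```bash
python3 - <<'E'
from h import *
p=cap('wrist','w5.png');s=ctrl.sense();print(s['eef_pos'],s['ft_force'],s['opening'])
q=ctrl.masks_of(p,'peg')[0]; print(q['p'],axis(p,q['mask'],.006),q['xy'])
E
```

```text
[0.41503541 0.20602058 0.00544233] [ 0.4911563   1.02036096 -0.62512999] 0.00023970515129921184
0.76 (array([0.41314005, 0.21887212]), np.float64(1.69118328638732), ((412.94903564453125, 222.00555419921875), (13.13302230834961, 41.318870544433594), 6.753795623779297)) [316.3, 207.3]
```

View pics/w5.png

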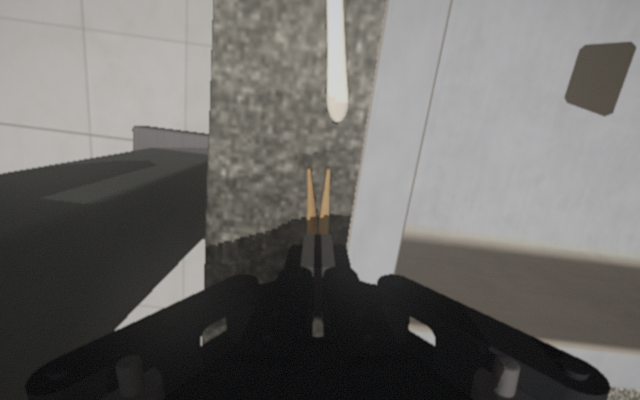

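The jaws read 0 mm and the peg hasn't moved, still at (318, 200). I'll lift a little to see whether it's held.

```bash
python3 -m inch '[{"tx":0,"ty":0,"tz":10,"yaw":0},{"tx":0,"ty":0,"tz":20,"yaw":0},{"tx":0,"ty":0,"tz":20,"yaw":0},{"tx":0,"ty":0,"tz":0,"yaw":0}]'
python3 - <<'E'
from h import *
p=cap('wrist','w6.png');s=ctrl.sense();print(s['eef_pos'],s['ft_force'],s['opening'])
p=cap('side','s6.png'); cv2.imwrite('pics/s6c.png',cv2.resize(p['frame'][130:270,210:350],None,fx=4,fy=4))
E
```

```text
t: 5.4
eef_pos: [0.4177, 0.2066, 0.0586]
ee_rot: [0.002, 0.662, 0.75, 0.003]
ft_force: [0.4, -0.1, 1.0]
opening: 0.0002
[0.41641435 0.20632911 0.05701068] [ 0.25806239 -0.1746129  -0.71918013] -0.00014242748772115335
```

View pics/w6.png

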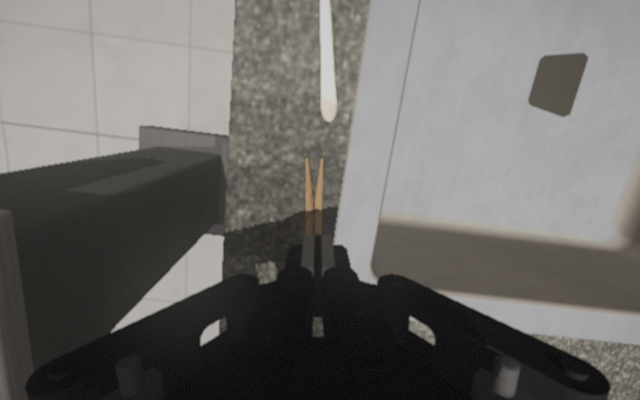

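View pics/s6c.png

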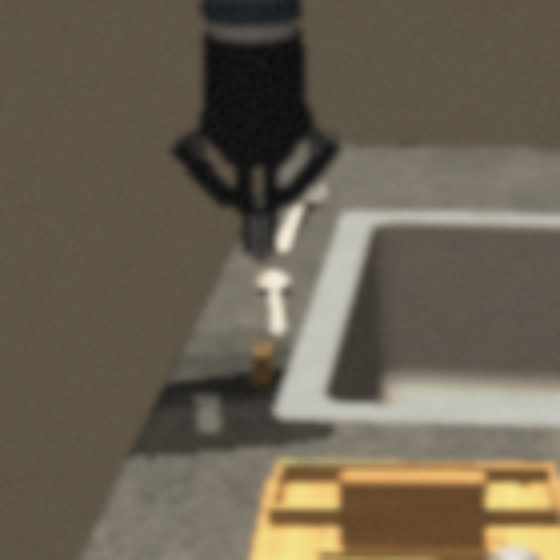

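```bash
python3 - <<'E'
from h import *
p=cap('wrist');s=ctrl.sense();e=s['eef_pos'];print(e, s['t'])
R,_=cv2.Rodrigues(np.array(p['rvec'],float));print('cam',(-R.T@np.array(p['tvec']).ravel()).round(3),R.round(3).tolist())
print('tcp',proj(p,[e,e+[0,.011,0],e-[0,.011,0],e+[0,0,.0187],e+[0,0,.04]]).round(1).tolist())
q=ctrl.masks_of(p,'peg')[0]; print(q['p'],axis(p,q['mask'],.006))
p=cap('side');print('side tcp',proj(p,[e,[.4155,.2053,0],[.4155,.2053,.012]]).round(1).tolist())
q=ctrl.masks_of(p,'peg'); print([(x['p'],x['xy'],x['mask'].sum()) for x in q])
f=p['frame'].copy()
for x in proj(p,[e,[.4155,.2053,0]]): cv2.circle(f,tuple(int(v*1) for v in x),1,(0,0,255),-1)
cv2.imwrite('pics/s7c.png',cv2.resize(f[130:270,210:350],None,fx=4,fy=4,interpolation=cv2.INTER_NEAREST))
p=cap('scene')
f=p['frame'].copy()
for x in proj(p,[e,[.4155,.2053,0]]): cv2.circle(f,tuple(int(v*1) for v in x),1,(0,0,255),-1)
cv2.imwrite('pics/c7c.png',cv2.resize(f[150:290,250:390],None,fx=4,fy=4,interpolation=cv2.INTER_NEAREST))
E
```

```text
[0.41458871 0.20589321 0.0549478 ] 5.55
cam [0.406 0.269 0.232] [[0.992, 0.126, 0.002], [0.122, -0.959, 0.257], [0.034, -0.255, -0.966]]
tcp [[317.0, 226.5], [319.3, 209.4], [314.7, 243.0], [317.0, 238.0], [317.0, 254.5]]
0.73 (array([0.41453742, 0.20837583]), np.float64(1.6803675769799324), ((414.26837158203125, 211.87435913085938), (13.940065383911133, 60.0570068359375), 5.909260272979736))
side tcp [[274.3, 204.3], [275.1, 221.0], [275.0, 217.4]]
[(0.46, [273.5, 220.4], np.int64(37))]
```

View pics/s7c.png

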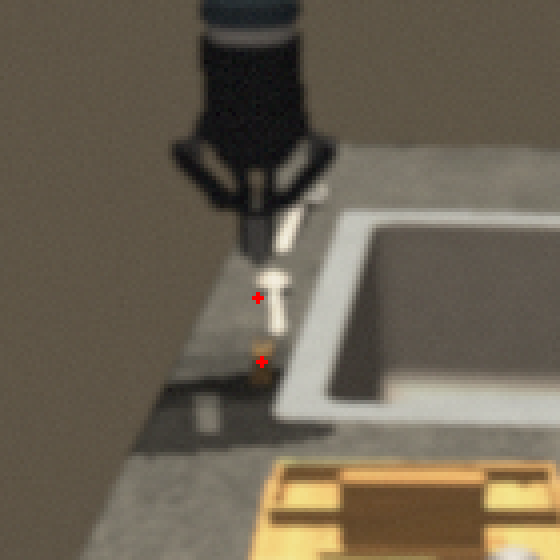

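View pics/c7c.png

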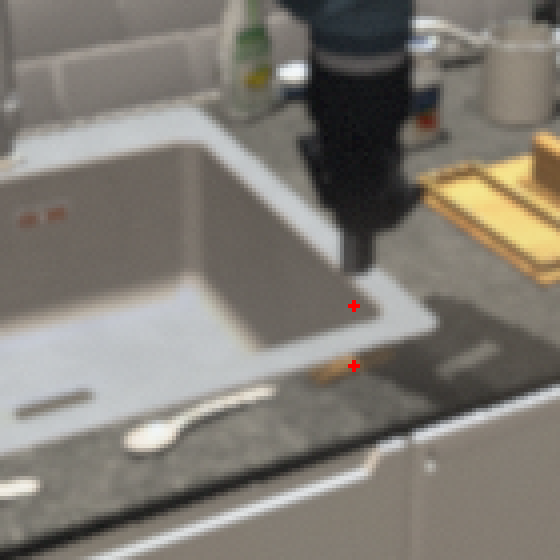

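Projected into both fixed views, the reported TCP falls about 9 px (roughly 30 mm) below the visible fingertips: side tip at (274, 195.5) against 204, scene tip at (339, 218) against 226. The peg estimate itself lands correctly. I'll triangulate the tips.

```bash
python3 - <<'E'
from h import *
ps=cap('side');pc=cap('scene');s=ctrl.sense();e=s['eef_pos']
def P(p):
    R,_=cv2.Rodrigues(np.array(p['rvec'],float));return np.array(p['intrinsics'],float)@np.hstack([R,np.array(p['tvec'],float).reshape(3,1)])
for a,b in [((274.3,195.5),(339,218)),((274.3,196.5),(339,218)),((274.3,195.5),(338,219))]:
    X=cv2.triangulatePoints(P(ps),P(pc),np.array(a,float).reshape(2,1),np.array(b,float).reshape(2,1));X=(X[:3]/X[3]).ravel();print(X.round(4),(X-e).round(4))
print(e,s['q'])
# gripper body check: other heights
print(proj(ps,[e+[0,0,.03],e+[0,0,.0187+.054+.03]]).round(1).tolist())
E
```

```text
[0.4157 0.2038 0.0843] [ 0.0012 -0.002   0.0296]
[0.4165 0.2024 0.0823] [ 0.0019 -0.0034  0.0276]
[0.4149 0.2079 0.0826] [0.0004 0.002  0.0279]
[0.41454333 0.20586244 0.05471426] [ 2.15183600e-01 -6.57971057e-03  2.12235673e+00 -5.84822796e-06
  1.02714557e+00  9.02566150e-02]
[[274.0, 195.2], [273.2, 172.2]]
```

The tips are really about 28 mm above the reported TCP z, with xy agreeing. I'll allow for that and go down in steps, watching the force.

```bash
python3 -m inch '[{"tx":0,"ty":0,"tz":0,"yaw":0},{"tx":1,"ty":0,"tz":-20,"yaw":0},{"tx":0,"ty":0,"tz":-20,"yaw":0},{"tx":0,"ty":0,"tz":-15,"yaw":0},{"tx":0,"ty":0,"tz":-12,"yaw":0},{"tx":0,"ty":0,"tz":-3,"yaw":0},{"tx":0,"ty":0,"tz":0,"yaw":0}]' 0.7 30
python3 -m inch '[{"tx":0,"ty":0,"tz":-3,"yaw":0},{"tx":0,"ty":0,"tz":0,"yaw":0}]'
python3 - <<'E'
from h import *
p=cap('side');s=ctrl.sense();e=s['eef_pos']
print(e,s['ft_force'],s['opening'])
cv2.imwrite('pics/s8c.png',cv2.resize(p['frame'][160:260,220:340],None,fx=5,fy=5))
E
```

```text
t: 6.55
eef_pos: [0.4159, 0.206, -0.0148]
ee_rot: [-0.0, 0.662, 0.75, -0.0]
ft_force: [1.3, -0.3, -0.0]
opening: 0.0256
t: 6.75
eef_pos: [0.4164, 0.2061, -0.0172]
ee_rot: [0.0, 0.662, 0.75, 0.0]
ft_force: [0.3, -0.2, -0.1]
opening: 0.0257
[ 0.4164144   0.2061045  -0.01717957] [-0.56830317  0.03913358  0.19651405] 0.025903944991140113
```

View pics/s8c.png

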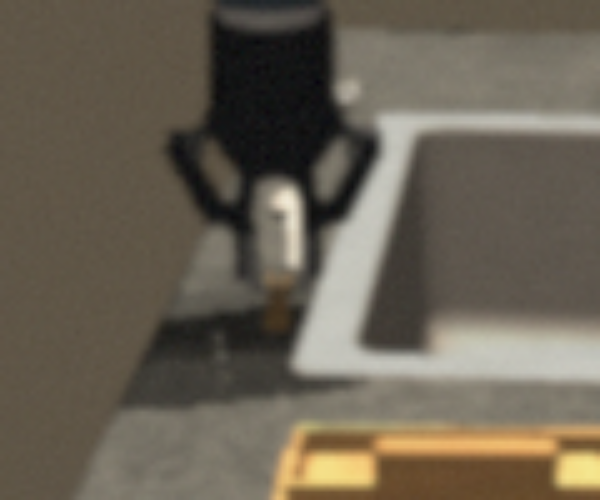

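The tips are still a little above the peg, so I'll keep going down in small steps.

```bash
python3 -m inch '[{"tx":0,"ty":0,"tz":-4,"yaw":0},{"tx":0,"ty":0,"tz":0,"yaw":0}]'
python3 -m inch '[{"tx":0,"ty":0,"tz":-3,"yaw":0},{"tx":0,"ty":0,"tz":0,"yaw":0}]'
python3 -m inch '[{"tx":0,"ty":0,"tz":0,"yaw":0},{"tx":0,"ty":0,"tz":0,"yaw":0},{"tx":0,"ty":0,"tz":0,"yaw":0},{"tx":0,"ty":0,"tz":0,"yaw":0}]' 1 30
```

```text
t: 7.0
eef_pos: [0.4158, 0.206, -0.0219]
ee_rot: [-0.0, 0.662, 0.75, -0.0]
ft_force: [0.8, 0.2, 0.2]
opening: 0.0253
t: 7.2
eef_pos: [0.4157, 0.2059, -0.025]
ee_rot: [-0.0, 0.662, 0.75, -0.0]
ft_force: [-0.8, 0.3, -0.8]
opening: 0.0255
t: 7.6
eef_pos: [0.416, 0.206, -0.0246]
ee_rot: [0.0, 0.662, 0.75, 0.0]
ft_force: [-0.5, 0.5, 0.0]
opening: 0.0136
```

Gripped at 13.6 mm. I'll lift and carry it over the tray to look.

```bash
python3 -m inch '[{"tx":0,"ty":0,"tz":15,"yaw":0},{"tx":0,"ty":0,"tz":35,"yaw":0},{"tx":0,"ty":0,"tz":40,"yaw":0},{"tx":5,"ty":-15,"tz":40,"yaw":0},{"tx":15,"ty":-40,"tz":20,"yaw":0},{"tx":15,"ty":-45,"tz":10,"yaw":0},{"tx":15,"ty":-45,"tz":10,"yaw":0},{"tx":15,"ty":-45,"tz":10,"yaw":0},{"tx":15,"ty":-45,"tz":10,"yaw":0},{"tx":15,"ty":-45,"tz":10,"yaw":0},{"tx":15,"ty":-40,"tz":5,"yaw":0},{"tx":10,"ty":-30,"tz":0,"yaw":0}]'
python3 -m inch '[{"tx":5,"ty":-15,"tz":0,"yaw":-0.05},{"tx":0,"ty":0,"tz":0,"yaw":-0.07},{"tx":0,"ty":0,"tz":0,"yaw":0},{"tx":0,"ty":0,"tz":0,"yaw":0}]'
cat > tray.py <<'E'
from h import *
import sys
n=sys.argv[1]
p=cap('wrist',n);s=ctrl.sense();print(s['t'],s['eef_pos'],s['ee_rot'].round(4),s['opening'])
r=ctrl.masks_of(p,'tea_tray')
for q in r[:2]: print('tray',round(q['p'],2),q['xy'],q['mask'].sum(),axis(p,q['mask'],.015)[2])
for l,z in [('tea_tray',0),('grip',.062),('trough',.008),('short_box',.008),('dish',.0105),('tea_ball',.0295),('teaspoon',.008),('peg',.008)]:
    print(l,[(np.round(q['xy']),round(q['p'],2),ray(p,q['xy'],z)[:2].round(4)) for q in ctrl.spot_point(p,l)[:2]])
f=p['frame'].copy()
np.savez('tray.npz',mask=r[0]['mask'],frame=p['frame'],**{k:p[k] for k in ['intrinsics','rvec','tvec']})
E
python3 tray.py t1.png
```

```text
t: 8.8
eef_pos: [0.537, -0.1469, 0.1815]
ee_rot: [0.001, 0.662, 0.749, 0.0]
ft_force: [0.0, 0.8, -0.0]
opening: 0.0138
t: 9.2
eef_pos: [0.5407, -0.1581, 0.18]
ee_rot: [-0.0, 0.705, 0.709, -0.0]
ft_force: [0.4, 0.8, -0.1]
opening: 0.0133
9.25 [ 0.5407482  -0.15806107  0.18013805] [-3.000e-04  7.048e-01  7.094e-01 -0.000e+00] 0.013315298288985655
tray 0.89 [325.9, 100.8] 33981 ((551.6766357421875, -94.90959930419922), (195.67132568359375, 204.57484436035156), 2.7705342769622803)
tea_tray [(array([324., 117.]), 0.62, array([ 0.547 , -0.0924]))]
grip [(array([332., 119.]), 0.71, array([ 0.5534, -0.0942])), (array([326.,  54.]), 0.38, array([ 0.5473, -0.0386]))]
trough [(array([328.,  52.]), 0.97, array([ 0.5499, -0.0264]))]
short_box [(array([300., 182.]), 0.82, array([ 0.5208, -0.165 ]))]
dish [(array([381., 181.]), 0.64, array([ 0.6139, -0.1629]))]
tea_ball [(array([385., 183.]), 0.62, array([ 0.6145, -0.1617])), (array([323., 240.]), 0.45, array([ 0.5468, -0.228 ]))]
teaspoon []
peg [(array([321., 241.]), 0.68, array([ 0.5456, -0.2382]))]
```

View pics/t1.png

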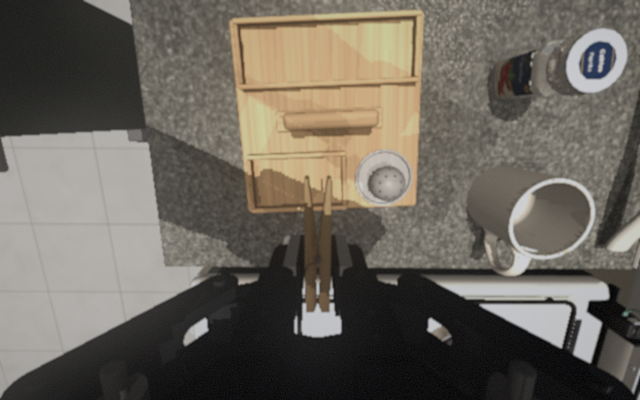

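The peg is held straight. The tray fit gives centre ≈ (0.5525, −0.0945) and yaw ≈ 2.8°, which agrees with the point detections: box (300, 182), trough (328, 52), dish (381, 181). I'll turn −87.6° and go down towards the short box at (0.519, −0.1655).

```bash
python3 -m inch '[{"tx":-2,"ty":-1,"tz":0,"yaw":-0.139},{"tx":-2,"ty":-1,"tz":0,"yaw":-0.139},{"tx":-2,"ty":-1,"tz":0,"yaw":-0.139},{"tx":-2,"ty":-1,"tz":0,"yaw":-0.139},{"tx":-2,"ty":-1,"tz":0,"yaw":-0.139},{"tx":-2,"ty":-1,"tz":0,"yaw":-0.139},{"tx":-2,"ty":-1,"tz":0,"yaw":-0.139},{"tx":-2,"ty":0,"tz":0,"yaw":-0.139},{"tx":-2,"ty":0,"tz":0,"yaw":-0.139},{"tx":-2,"ty":0,"tz":0,"yaw":-0.139},{"tx":-1,"ty":0,"tz":0,"yaw":-0.139},{"tx":0,"ty":0,"tz":0,"yaw":0}]'
python3 -m inch '[{"tx":0,"ty":0,"tz":-30,"yaw":0},{"tx":0,"ty":0,"tz":-40,"yaw":0},{"tx":0,"ty":0,"tz":-40,"yaw":0},{"tx":0,"ty":0,"tz":-30,"yaw":0},{"tx":0,"ty":0,"tz":-15,"yaw":0},{"tx":0,"ty":0,"tz":0,"yaw":0}]'
python3 - <<'E'
from h import *
p=cap('wrist','w9.png');s=ctrl.sense();print(s['t'],s['eef_pos'],s['ee_rot'].round(4))
p=cap('side','s9.png');cv2.imwrite('pics/s9c.png',cv2.resize(p['frame'][190:310,240:400],None,fx=4,fy=4))
E
```

```text
t: 10.9
eef_pos: [0.5199, -0.166, 0.1804]
ee_rot: [-0.0, 1.0, 0.023, 0.0]
ft_force: [0.3, 0.3, -0.2]
opening: 0.0137
t: 11.5
eef_pos: [0.5186, -0.1652, 0.0234]
ee_rot: [-0.001, 1.0, 0.024, -0.002]
ft_force: [-0.0, 0.1, -1.1]
opening: 0.0137
11.55 [ 0.52001619 -0.16600181  0.02534232] [-2.000e-04  9.997e-01  2.400e-02 -3.000e-04]
```

View pics/w9.png

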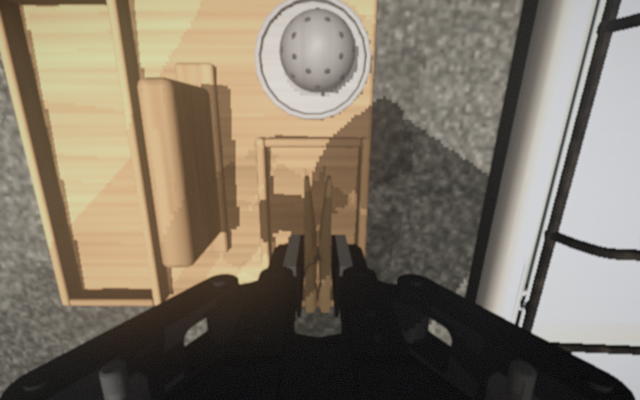

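View pics/s9c.png

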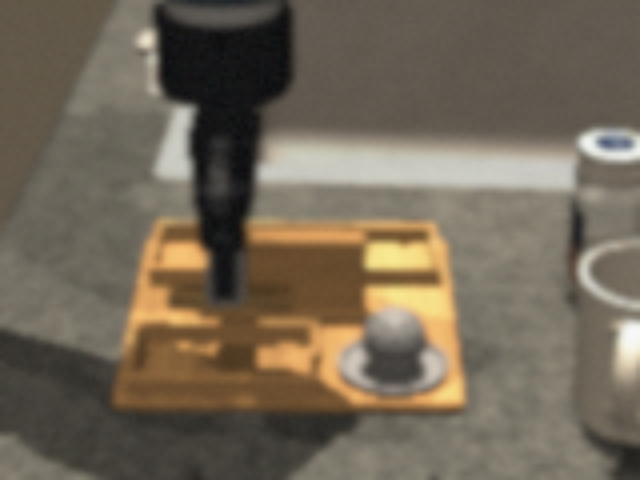

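The peg is centred over the short box, with box walls at columns 263 and 365 and the peg at about 318. The ball is well clear at the top. I'll lower and release.

```bash
python3 -m inch '[{"tx":0,"ty":0,"tz":-18,"yaw":0},{"tx":0,"ty":0,"tz":-14,"yaw":0},{"tx":0,"ty":0,"tz":-6,"yaw":0},{"tx":0,"ty":0,"tz":-2,"yaw":0},{"tx":0,"ty":0,"tz":0,"yaw":0}]'
python3 -m inch '[{"tx":0,"ty":0,"tz":0,"yaw":0},{"tx":0,"ty":0,"tz":0,"yaw":0},{"tx":0,"ty":0,"tz":0,"yaw":0}]' 0.72 30
```

```text
t: 12.1
eef_pos: [0.5202, -0.1661, -0.0143]
ee_rot: [0.0, 1.0, 0.023, 0.0]
ft_force: [0.2, -0.1, 0.6]
opening: 0.0132
t: 12.4
eef_pos: [0.5204, -0.1662, -0.0141]
ee_rot: [0.0, 1.0, 0.023, 0.0]
ft_force: [0.1, -0.2, -0.7]
opening: 0.024
```

```bash
python3 -m inch '[{"tx":0,"ty":0,"tz":15,"yaw":0},{"tx":0,"ty":0,"tz":40,"yaw":0},{"tx":0,"ty":0,"tz":45,"yaw":0},{"tx":0,"ty":10,"tz":45,"yaw":0.14},{"tx":0,"ty":30,"tz":30,"yaw":0.14},{"tx":0,"ty":40,"tz":0,"yaw":0.14},{"tx":0,"ty":40,"tz":0,"yaw":0.14},{"tx":-10,"ty":40,"tz":0,"yaw":0.14},{"tx":-10,"ty":40,"tz":0,"yaw":0.14},{"tx":-15,"ty":40,"tz":0,"yaw":0.14},{"tx":-15,"ty":40,"tz":0,"yaw":0.14},{"tx":-15,"ty":40,"tz":0,"yaw":0.14}]'
python3 -m inch '[{"tx":-15,"ty":40,"tz":0,"yaw":0.14},{"tx":-15,"ty":40,"tz":0,"yaw":0.14},{"tx":-15,"ty":40,"tz":0,"yaw":0.14},{"tx":-5,"ty":15,"tz":0,"yaw":0},{"tx":0,"ty":0,"tz":0,"yaw":0},{"tx":0,"ty":0,"tz":0,"yaw":0}]'
python3 - <<'E'
from h import *
p=cap('wrist','w10.png');s=ctrl.sense();print(s['t'],s['eef_pos'],s['ee_rot'].round(4),s['opening'])
for q in ctrl.masks_of(p,'teaspoon')[:2]: print(q['xy'],round(q['p'],2),q['mask'].sum(),axis(p,q['mask'],.005))
for q in ctrl.spot_point(p,'teaspoon')[:2]: print('  spot',q['xy'],round(q['p'],2),ray(p,q['xy'],0).round(4))
p=cap('side','s10.png');cv2.imwrite('pics/s10c.png',cv2.resize(p['frame'][190:310,240:400],None,fx=4,fy=4))
E
```

```text
t: 13.6
eef_pos: [0.4544, 0.1555, 0.1618]
ee_rot: [0.0, 0.792, 0.61, 0.001]
ft_force: [0.8, -0.5, -0.4]
opening: 0.0238
t: 14.2
eef_pos: [0.4052, 0.2889, 0.1612]
ee_rot: [0.0, 0.65, 0.76, 0.0]
ft_force: [0.6, -1.0, 0.3]
opening: 0.024
14.25 [0.40538822 0.28842346 0.16099127] [3.000e-04 6.501e-01 7.598e-01 3.000e-04] 0.02371098830532197
[324.2, 108.8] 0.81 1681 (array([0.40353547, 0.35097608]), np.float64(1.75293762177012), ((405.69140625, 335.13671875), (27.846601486206055, 133.5831756591797), 10.052168846130371))
  spot [322.6, 136.2] 0.84 [0.4033 0.3347 0.    ]
```

View pics/w10.png

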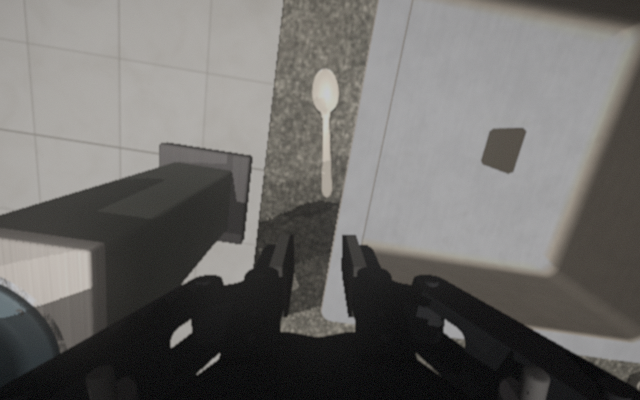

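View pics/s10c.png

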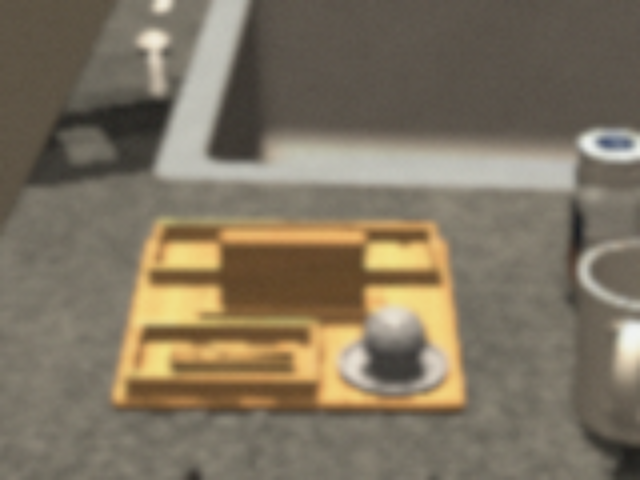

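The peg lies flat in the short box and the ball is in its dish. The spoon now shows its bowl at (325, 90) and its handle end at (327, 195). I'll position above its middle.

```bash
python3 -m inch '[{"tx":0,"ty":25,"tz":-20,"yaw":0.01},{"tx":0,"ty":22,"tz":-40,"yaw":0},{"tx":0,"ty":0,"tz":-40,"yaw":0},{"tx":0,"ty":0,"tz":-40,"yaw":0},{"tx":0,"ty":0,"tz":-15,"yaw":0},{"tx":0,"ty":0,"tz":0,"yaw":0},{"tx":0,"ty":0,"tz":0,"yaw":0}]'
python3 - <<'E'
from h import *
p=cap('wrist','w11.png');s=ctrl.sense();print(s['t'],s['eef_pos'],s['ee_rot'].round(4),s['opening'])
for q in ctrl.masks_of(p,'teaspoon')[:2]: print(q['xy'],round(q['p'],2),q['mask'].sum(),axis(p,q['mask'],.005))
f=p['frame'].copy()
for x in proj(p,[s['eef_pos']*[1,1,0]+[0,0,.005]]): cv2.circle(f,tuple(int(v*1) for v in x),3,(0,0,255),-1)
cv2.imwrite('pics/w11m.png',f)
E
```

```text
t: 15.1
eef_pos: [0.4065, 0.3363, 0.0069]
ee_rot: [0.0, 0.646, 0.763, 0.001]
ft_force: [0.0, 0.4, 0.7]
opening: 0.0242
15.15 [0.40703163 0.33666263 0.00765826] [0.0008 0.6463 0.7631 0.0019] 0.023832083102573575
[317.0, 174.1] 0.76 4580 (array([0.40294733, 0.35401516]), np.float64(1.7515604078243854), ((405.0428161621094, 335.51385498046875), (26.85529136657715, 131.68284606933594), 8.43143367767334))
```

View pics/w11m.png

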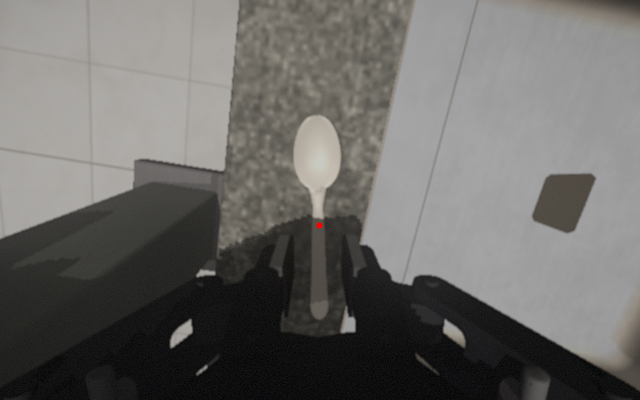

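The red TCP ground point at (319, 225) lies on the handle at the spoon's middle, with the pads either side. I'll go down and pinch.

```bash
python3 -m inch '[{"tx":0,"ty":-1,"tz":-16,"yaw":0},{"tx":0,"ty":0,"tz":-10,"yaw":0},{"tx":0,"ty":0,"tz":-4,"yaw":0},{"tx":0,"ty":0,"tz":-2,"yaw":0},{"tx":0,"ty":0,"tz":0,"yaw":0}]'
python3 -m inch '[{"tx":0,"ty":0,"tz":-1,"yaw":0},{"tx":0,"ty":0,"tz":0,"yaw":0}]'
python3 -m inch '[{"tx":0,"ty":0,"tz":0,"yaw":0},{"tx":0,"ty":0,"tz":0,"yaw":0},{"tx":0,"ty":0,"tz":0,"yaw":0},{"tx":0,"ty":0,"tz":0,"yaw":0}]' 1 30
```

```text
t: 15.7
eef_pos: [0.4052, 0.3351, -0.0264]
ee_rot: [0.0, 0.646, 0.763, 0.0]
ft_force: [0.0, 0.7, 0.7]
opening: 0.024
t: 15.9
eef_pos: [0.4053, 0.3352, -0.0273]
ee_rot: [0.0, 0.646, 0.763, 0.0]
ft_force: [-0.4, -0.6, 0.8]
opening: 0.0241
t: 16.3
eef_pos: [0.4055, 0.3352, -0.0256]
ee_rot: [0.0, 0.646, 0.763, -0.0]
ft_force: [-6.3, -5.2, 16.6]
opening: 0.0137
```

There's 16.6 N upward, so the tips pressed into the worktop as they swung forward. I'll ease up slightly and let them close.

```bash
python3 -m inch '[{"tx":0,"ty":0,"tz":1.5,"yaw":0},{"tx":0,"ty":0,"tz":0,"yaw":0},{"tx":0,"ty":0,"tz":0,"yaw":0}]'
python3 - <<'E'
from h import *
p=cap('wrist','w12.png');s=ctrl.sense();print(s['t'],s['eef_pos'],s['ft_force'],s['opening'])
E
```

```text
t: 16.6
eef_pos: [0.4093, 0.3369, -0.0209]
ee_rot: [0.002, 0.646, 0.763, 0.003]
ft_force: [-4.0, -4.4, 27.8]
opening: -0.0
16.65 [ 0.40930009  0.3368684  -0.02085591] [-4.28217332 -4.88419283 27.87852558] -0.00016927548679097586
```

View pics/w12.png

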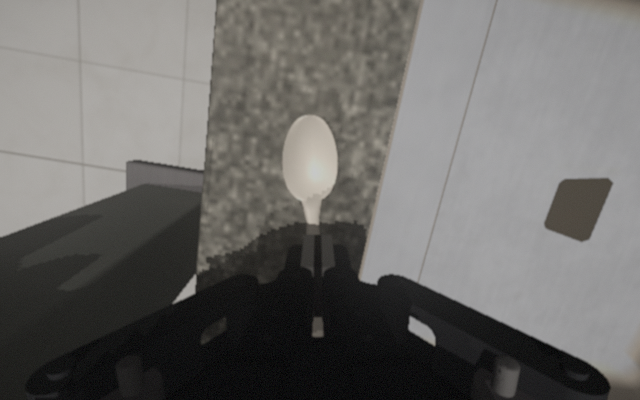

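The jaws shut above the handle, so the tips rode up over it. I'll raise, reopen and look.

```bash
python3 -m inch '[{"tx":0,"ty":0,"tz":15,"yaw":0},{"tx":0,"ty":0,"tz":20,"yaw":0},{"tx":0,"ty":0,"tz":0,"yaw":0},{"tx":0,"ty":0,"tz":0,"yaw":0}]' 0.72
python3 - <<'E'
from h import *
p=cap('wrist','w13.png');s=ctrl.sense();e=s['eef_pos'];print(s['t'],e,s['ft_force'],s['opening'],s['ee_rot'])
for q in ctrl.masks_of(p,'teaspoon')[:2]: print(q['xy'],round(q['p'],2),q['mask'].sum(),axis(p,q['mask'],.005))
f=p['frame'].copy()
for x in proj(p,[e*[1,1,0]+[0,0,.005]]): cv2.circle(f,tuple(int(v*1) for v in x),3,(0,0,255),-1)
cv2.imwrite('pics/w13m.png',f)
p=cap('side');f=p['frame'];cv2.imwrite('pics/s13.png',cv2.resize(f[130:230,230:350],None,fx=6,fy=6,interpolation=cv2.INTER_CUBIC))
print(proj(p,[e,e+[0,0,.028],[.405,.3355,0]]).round(1).tolist())
E
```

```text
t: 17.05
eef_pos: [0.405, 0.335, 0.0089]
ee_rot: [0.0, 0.646, 0.763, 0.0]
ft_force: [-0.7, 0.5, -0.5]
opening: 0.0238
17.1 [0.40447002 0.33474456 0.00821867] [-0.20095654 -0.06464838  0.09493436] 0.02411637153991362 [-1.81276174e-04  6.46032645e-01  7.63309633e-01 -4.38999392e-04]
[314.7, 172.2] 0.77 4478 (array([0.4015498 , 0.35363794]), np.float64(1.7546094306131987), ((403.47479248046875, 334.9914245605469), (26.99656867980957, 131.3822479248047), 8.475337982177734))
[[277.4, 203.5], [277.2, 195.7], [277.7, 205.7]]
```

View pics/w13m.png

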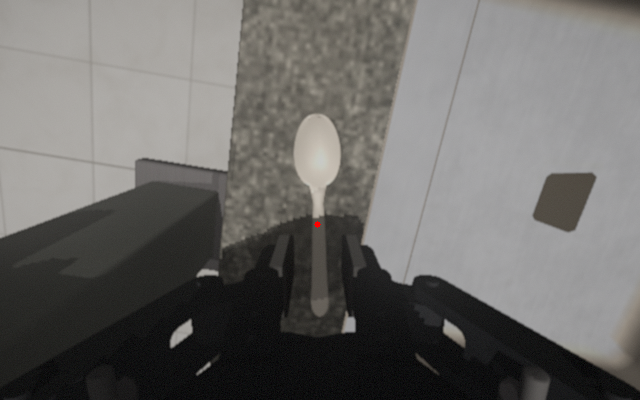

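View pics/s13.png

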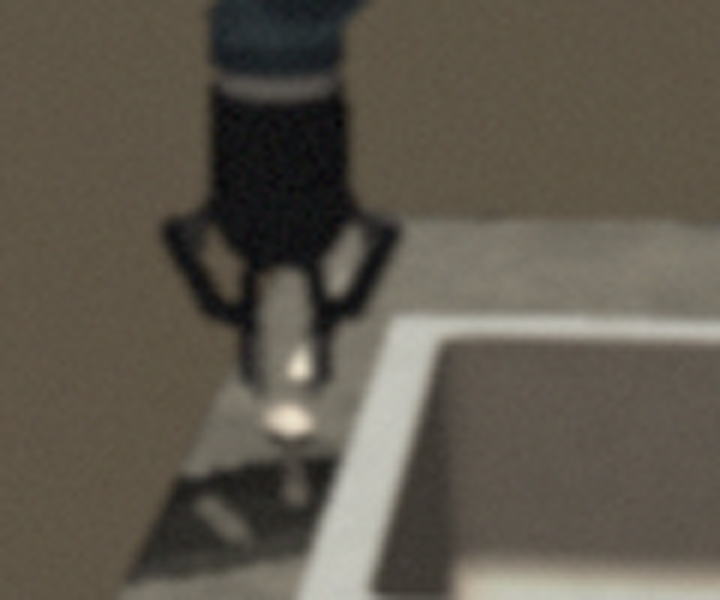

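The spoon hasn't moved and the alignment is right. The closing swing carries the tips forward several mm, so I'll narrow the jaws first, go down straddling the handle until I feel the worktop, and only then squeeze.

```bash
python3 -m inch '[{"tx":-0.5,"ty":0,"tz":-10,"yaw":0},{"tx":0,"ty":0,"tz":-10,"yaw":0},{"tx":0,"ty":0,"tz":-3,"yaw":0},{"tx":0,"ty":0,"tz":0,"yaw":0},{"tx":0,"ty":0,"tz":0,"yaw":0}]' 0.82 20
python3 -m inch '[{"tx":0,"ty":0,"tz":-4,"yaw":0},{"tx":0,"ty":0,"tz":0,"yaw":0}]'
python3 -m inch '[{"tx":0,"ty":0,"tz":-4,"yaw":0},{"tx":0,"ty":0,"tz":0,"yaw":0}]'
python3 -m inch '[{"tx":0,"ty":0,"tz":-2,"yaw":0},{"tx":0,"ty":0,"tz":0,"yaw":0}]'
python3 -m inch '[{"tx":0,"ty":0,"tz":-2,"yaw":0},{"tx":0,"ty":0,"tz":0,"yaw":0}]'
```

```text
t: 17.7
eef_pos: [0.4045, 0.335, -0.0143]
ee_rot: [-0.0, 0.646, 0.763, -0.0]
ft_force: [0.3, 0.3, 0.1]
opening: 0.0154
t: 17.9
eef_pos: [0.4044, 0.3349, -0.0183]
ee_rot: [-0.0, 0.646, 0.763, -0.0]
ft_force: [0.3, 0.8, 0.2]
opening: 0.015
t: 18.1
eef_pos: [0.4042, 0.3348, -0.0226]
ee_rot: [-0.0, 0.646, 0.763, -0.0]
ft_force: [-0.7, 0.7, -0.3]
opening: 0.0154
t: 18.3
eef_pos: [0.4049, 0.3351, -0.024]
ee_rot: [0.0, 0.646, 0.763, 0.0]
ft_force: [0.3, -0.6, 0.5]
opening: 0.0154
t: 18.5
eef_pos: [0.405, 0.3353, -0.0251]
ee_rot: [0.0, 0.646, 0.763, 0.0]
ft_force: [-1.8, -1.5, 8.3]
opening: 0.0157
```

Contact at a reported −0.025 with the jaws at 15.5 mm. I'll raise 2 mm and close.

```bash
python3 -m inch '[{"tx":0,"ty":0,"tz":2.5,"yaw":0},{"tx":0,"ty":0,"tz":0,"yaw":0}]'
python3 -m inch '[{"tx":0,"ty":0,"tz":0,"yaw":0},{"tx":0,"ty":0,"tz":0,"yaw":0},{"tx":0,"ty":0,"tz":0,"yaw":0},{"tx":0,"ty":0,"tz":0,"yaw":0}]' 1 20
```

```text
t: 18.7
eef_pos: [0.4046, 0.3351, -0.0234]
ee_rot: [0.0, 0.646, 0.763, 0.0]
ft_force: [0.1, -1.2, 0.7]
opening: 0.0154
t: 19.1
eef_pos: [0.4069, 0.3361, -0.0207]
ee_rot: [0.001, 0.646, 0.763, 0.002]
ft_force: [-2.9, -2.0, 18.6]
opening: -0.0002
```

The jaws shut to zero again while pressing at 18 N. I'll measure the true fingertip height by touching the bare worktop beside the spoon, where the peg was, with the jaws shut.

```bash
python3 -m inch '[{"tx":0,"ty":0,"tz":20,"yaw":0},{"tx":0,"ty":-20,"tz":10,"yaw":0},{"tx":0,"ty":-45,"tz":0,"yaw":0},{"tx":0,"ty":-45,"tz":0,"yaw":0},{"tx":0,"ty":0,"tz":-20,"yaw":0},{"tx":0,"ty":0,"tz":-8,"yaw":0},{"tx":0,"ty":0,"tz":0,"yaw":0},{"tx":0,"ty":0,"tz":0,"yaw":0}]'
python3 -m inch '[{"tx":0,"ty":0,"tz":-1,"yaw":0},{"tx":0,"ty":0,"tz":0,"yaw":0}]'
python3 -m inch '[{"tx":0,"ty":0,"tz":-1,"yaw":0},{"tx":0,"ty":0,"tz":0,"yaw":0}]'
python3 -m inch '[{"tx":0,"ty":0,"tz":-1,"yaw":0},{"tx":0,"ty":0,"tz":0,"yaw":0}]'
```

```text
t: 19.9
eef_pos: [0.4044, 0.2256, -0.0216]
ee_rot: [-0.0, 0.646, 0.764, -0.0]
ft_force: [0.3, -0.2, -0.6]
opening: -0.0002
t: 20.1
eef_pos: [0.4048, 0.2256, -0.0223]
ee_rot: [0.0, 0.646, 0.764, 0.0]
ft_force: [-0.4, 0.1, 0.5]
opening: -0.0002
t: 20.3
eef_pos: [0.4046, 0.2252, -0.0235]
ee_rot: [0.0, 0.646, 0.763, 0.0]
ft_force: [0.2, -0.0, 0.6]
opening: 0.0003
t: 20.5
eef_pos: [0.4044, 0.225, -0.0247]
ee_rot: [-0.0, 0.646, 0.763, -0.0]
ft_force: [0.2, -0.2, -0.0]
opening: 0.0002
```

```bash
python3 -m inch '[{"tx":0,"ty":0,"tz":-1.5,"yaw":0},{"tx":0,"ty":0,"tz":0,"yaw":0}]'
python3 -m inch '[{"tx":0,"ty":0,"tz":-1.5,"yaw":0},{"tx":0,"ty":0,"tz":0,"yaw":0}]'
python3 -m inch '[{"tx":0,"ty":0,"tz":-1.5,"yaw":0},{"tx":0,"ty":0,"tz":0,"yaw":0}]'
python3 -m inch '[{"tx":0,"ty":0,"tz":-1.5,"yaw":0},{"tx":0,"ty":0,"tz":0,"yaw":0}]'
```

```text
t: 20.7
eef_pos: [0.4043, 0.2249, -0.0263]
ee_rot: [-0.0, 0.646, 0.763, -0.0]
ft_force: [-0.4, 0.5, -0.7]
opening: -0.0005
t: 20.9
eef_pos: [0.4043, 0.2249, -0.0278]
ee_rot: [-0.0, 0.646, 0.763, -0.0]
ft_force: [-0.1, -0.3, -0.2]
opening: -0.0001
t: 21.1
eef_pos: [0.4043, 0.225, -0.0293]
ee_rot: [-0.0, 0.646, 0.763, -0.0]
ft_force: [-1.2, -0.2, -0.1]
opening: -0.0004
t: 21.3
eef_pos: [0.4044, 0.2249, -0.0308]
ee_rot: [-0.0, 0.646, 0.763, -0.0]
ft_force: [0.5, 0.3, 0.2]
opening: 0.0002
```

```bash
python3 -m inch '[{"tx":0,"ty":0,"tz":-1.5,"yaw":0},{"tx":0,"ty":0,"tz":0,"yaw":0}]'
python3 -m inch '[{"tx":0,"ty":0,"tz":-1.5,"yaw":0},{"tx":0,"ty":0,"tz":0,"yaw":0}]'
python3 -m inch '[{"tx":0,"ty":0,"tz":-1.5,"yaw":0},{"tx":0,"ty":0,"tz":0,"yaw":0}]'
```

```text
t: 21.5
eef_pos: [0.4044, 0.225, -0.0323]
ee_rot: [-0.0, 0.646, 0.763, -0.0]
ft_force: [0.3, 0.0, -0.3]
opening: -0.0001
t: 21.7
eef_pos: [0.4047, 0.225, -0.0329]
ee_rot: [-0.0, 0.646, 0.763, -0.0]
ft_force: [-3.5, -1.4, 8.1]
opening: 0.0002
t: 21.9
eef_pos: [0.4047, 0.225, -0.033]
ee_rot: [-0.001, 0.646, 0.763, -0.001]
ft_force: [-11.5, -4.4, 25.6]
opening: 0.0002
```

The worktop is at a reported −0.0328, so my correction was about 5 mm short and the tips were catching the top of the handle. I'll go back to the spoon with the right height and check it hasn't shifted.

```bash
python3 -m inch '[{"tx":0,"ty":0,"tz":20,"yaw":0},{"tx":0,"ty":10,"tz":22,"yaw":0},{"tx":0,"ty":45,"tz":2,"yaw":0},{"tx":0,"ty":45,"tz":0,"yaw":0},{"tx":0,"ty":10,"tz":0,"yaw":0},{"tx":0,"ty":0,"tz":0,"yaw":0},{"tx":0,"ty":0,"tz":0,"yaw":0}]' 0.7 30
python3 - <<'E'
from h import *
p=cap('wrist','w14.png');s=ctrl.sense();e=s['eef_pos'];print(s['t'],e,s['ft_force'],s['opening'],s['ee_rot'])
for q in ctrl.masks_of(p,'teaspoon')[:2]: print(q['xy'],round(q['p'],2),q['mask'].sum(),axis(p,q['mask'],.005))
E
```

```text
t: 22.6
eef_pos: [0.404, 0.3341, 0.0083]
ee_rot: [-0.0, 0.646, 0.763, -0.001]
ft_force: [-0.7, -0.2, -0.3]
opening: 0.0258
22.65 [0.40402323 0.33378384 0.00830249] [-0.0087979  -0.53618621  0.34086137] 0.025885975281385667 [-1.73197573e-04  6.46352840e-01  7.63038250e-01 -7.78305323e-04]
[316.2, 174.0] 0.97 4570 (array([0.40074682, 0.35338895]), np.float64(1.7593727935854537), ((402.59716796875, 335.24078369140625), (26.492279052734375, 131.30152893066406), 8.52092170715332))
```

View pics/w14.png

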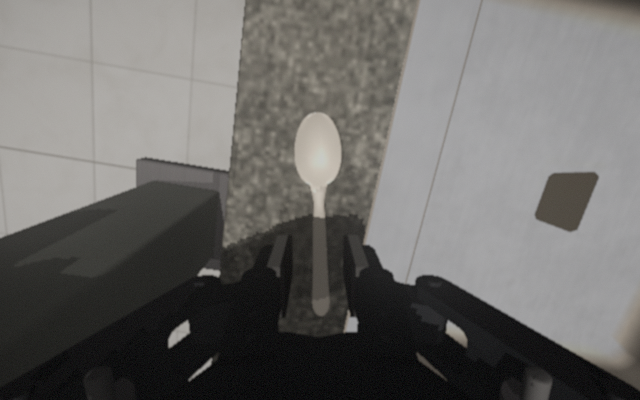

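The spoon is in place at (318, 112–315) and centred between the pads. I'll go down with the corrected depth.

```bash
python3 -m inch '[{"tx":0,"ty":1,"tz":-20,"yaw":0},{"tx":0,"ty":0,"tz":-12,"yaw":0},{"tx":0,"ty":0,"tz":-5,"yaw":0},{"tx":0,"ty":0,"tz":-2,"yaw":0},{"tx":0,"ty":0,"tz":0,"yaw":0}]'
python3 -m inch '[{"tx":0,"ty":0,"tz":0,"yaw":0},{"tx":0,"ty":0,"tz":0,"yaw":0},{"tx":0,"ty":0,"tz":0,"yaw":0},{"tx":0,"ty":0,"tz":0,"yaw":0}]' 1 30
```

```text
t: 23.2
eef_pos: [0.4046, 0.3358, -0.0301]
ee_rot: [-0.0, 0.646, 0.763, -0.0]
ft_force: [-0.0, -0.8, 0.1]
opening: 0.0255
t: 23.6
eef_pos: [0.4048, 0.3362, -0.0297]
ee_rot: [0.0, 0.646, 0.763, 0.0]
ft_force: [-0.7, 0.6, 1.1]
opening: 0.0186
```

Stopped at 18.6 mm with no vertical load, so this is a proper grip. I'll lift, turn and carry it over the trough.

```bash
python3 -m inch '[{"tx":0,"ty":0,"tz":10,"yaw":0},{"tx":0,"ty":0,"tz":20,"yaw":0},{"tx":0,"ty":0,"tz":30,"yaw":0},{"tx":0,"ty":0,"tz":40,"yaw":0},{"tx":5,"ty":-15,"tz":40,"yaw":-0.07},{"tx":10,"ty":-30,"tz":10,"yaw":-0.13},{"tx":15,"ty":-35,"tz":0,"yaw":-0.13},{"tx":15,"ty":-35,"tz":0,"yaw":-0.13},{"tx":15,"ty":-35,"tz":0,"yaw":-0.13},{"tx":15,"ty":-35,"tz":0,"yaw":-0.13},{"tx":15,"ty":-35,"tz":0,"yaw":-0.13},{"tx":15,"ty":-35,"tz":0,"yaw":-0.13}]'
python3 -m inch '[{"tx":15,"ty":-35,"tz":0,"yaw":-0.13},{"tx":15,"ty":-35,"tz":0,"yaw":-0.13},{"tx":10,"ty":-25,"tz":0,"yaw":-0.13},{"tx":0,"ty":0,"tz":0,"yaw":-0.13},{"tx":0,"ty":0,"tz":0,"yaw":-0.13},{"tx":0,"ty":0,"tz":0,"yaw":-0.06},{"tx":0,"ty":0,"tz":0,"yaw":0},{"tx":0,"ty":0,"tz":0,"yaw":0}]'
python3 - <<'E'
from h import *
p=cap('wrist','w15.png');s=ctrl.sense();e=s['eef_pos'];print(s['t'],e,s['opening'],s['ee_rot'].round(4))
for l,z in [('grip',.062),('trough',.008),('dish',.0105)]:
    print(l,[(np.round(q['xy']),round(q['p'],2),ray(p,q['xy'],z)[:2].round(4)) for q in ctrl.spot_point(p,l)[:2]])
p=cap('side','s15.png');cv2.imwrite('pics/s15c.png',cv2.resize(p['frame'][190:310,240:400],None,fx=4,fy=4))
E
```

```text
t: 24.8
eef_pos: [0.5099, 0.0795, 0.1207]
ee_rot: [0.0, 0.93, 0.367, 0.0]
ft_force: [0.8, 0.4, 0.3]
opening: 0.0191
t: 25.6
eef_pos: [0.5495, -0.0139, 0.1203]
ee_rot: [0.0, 1.0, 0.024, 0.0]
ft_force: [0.6, -0.0, -0.5]
opening: 0.0187
25.65 [ 0.54949088 -0.01391231  0.12021825] 0.018999782138071842 [1.000e-04 9.997e-01 2.410e-02 2.000e-04]
grip [(array([417., 208.]), 0.62, array([ 0.5493, -0.0949]))]
trough [(array([328., 193.]), 0.62, array([ 0.5451, -0.0262]))]
dish [(array([478., 128.]), 0.72, array([ 0.613 , -0.1588]))]
```

View pics/w15.png

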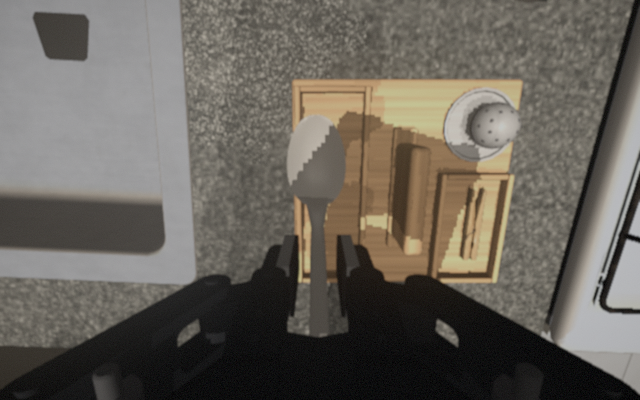

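View pics/s15c.png

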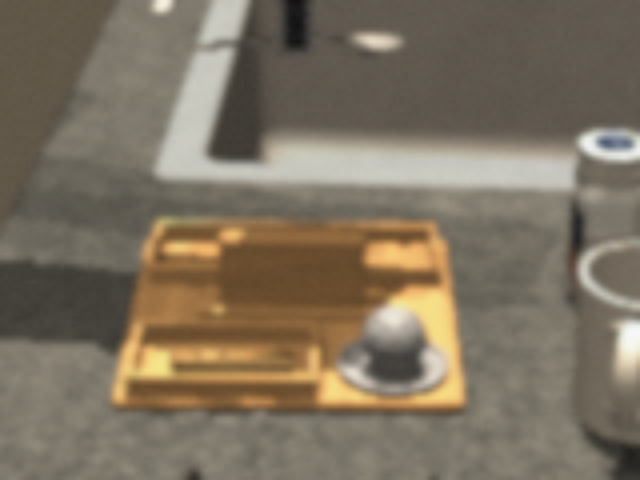

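Spoon held level, lying along the tray's x. The trough spans columns 300–370 at the top of the view. I'll shift −11.5 mm in y and lower partway to check.

```bash
python3 -m inch '[{"tx":-1,"ty":-6,"tz":-20,"yaw":0},{"tx":-1,"ty":-5.5,"tz":-35,"yaw":0},{"tx":0,"ty":0,"tz":-35,"yaw":0},{"tx":0,"ty":0,"tz":-15,"yaw":0},{"tx":0,"ty":0,"tz":0,"yaw":0},{"tx":0,"ty":0,"tz":0,"yaw":0}]'
python3 - <<'E'
from h import *
p=cap('wrist','w16.png');s=ctrl.sense();e=s['eef_pos'];print(s['t'],e,s['opening'],s['ee_rot'].round(4))
for l,z in [('grip',.062),('trough',.008),('dish',.0105)]:
    print(l,[(np.round(q['xy']),round(q['p'],2),ray(p,q['xy'],z)[:2].round(4)) for q in ctrl.spot_point(p,l)[:2]])
c=np.array([.551,-.0945]);a=.048;R=np.array([[np.cos(a),-np.sin(a)],[np.sin(a),np.cos(a)]])
f=p['frame'].copy()
for x,y in [(-88,42),(88,42),(88,98),(-88,98)]:
    X=c+R@np.array([x,y])/1000;q=proj(p,[X[0],X[1],.0215])[0];cv2.circle(f,tuple(int(v) for v in q),3,(0,0,255),-1)
cv2.imwrite('pics/w16m.png',f)
p=cap('side');cv2.imwrite('pics/s16c.png',cv2.resize(p['frame'][190:310,240:400],None,fx=4,fy=4))
E
```

```text
t: 26.45
eef_pos: [0.5485, -0.0256, 0.016]
ee_rot: [0.0, 1.0, 0.024, 0.001]
ft_force: [0.1, -0.4, -0.0]
opening: 0.0192
26.5 [ 0.54910026 -0.02578841  0.01669834] 0.018705136699489384 [4.000e-04 9.997e-01 2.350e-02 1.500e-03]
grip [(array([462., 262.]), 0.56, array([ 0.5516, -0.0942]))]
trough [(array([319., 225.]), 0.77, array([ 0.5474, -0.028 ]))]
dish [(array([553., 128.]), 0.88, array([ 0.6142, -0.1603])), (array([582., 125.]), 0.3, array([ 0.6168, -0.1768]))]
```

View pics/w16m.png

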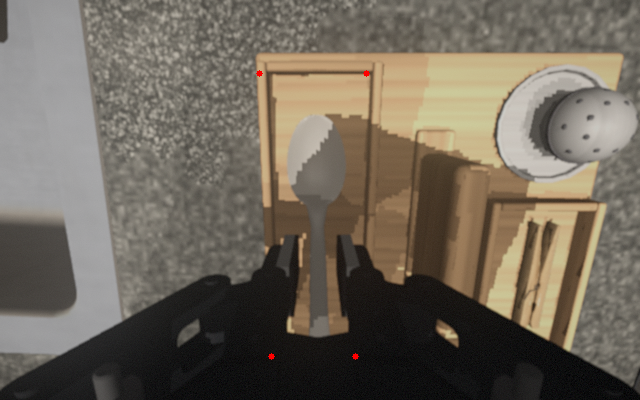

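View pics/s16c.png

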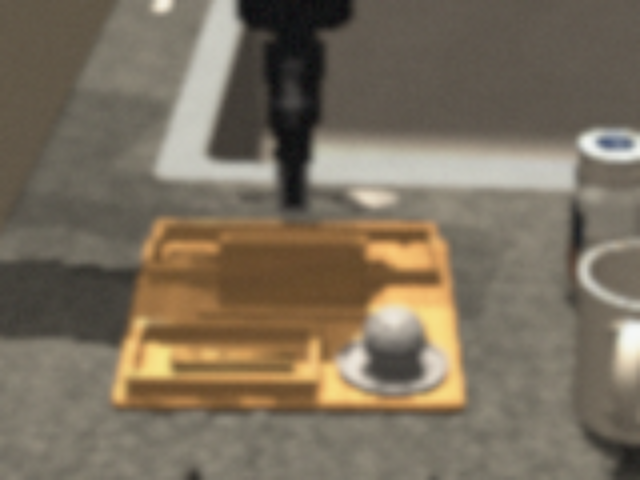

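The trough's inner walls show at columns 269 and 369, about 2–3 mm further to −y than modelled. I'll correct by −2 mm, lower and release.

```bash
python3 -m inch '[{"tx":-1,"ty":-2,"tz":-15,"yaw":0},{"tx":0,"ty":0,"tz":-12,"yaw":0},{"tx":0,"ty":0,"tz":-6,"yaw":0},{"tx":0,"ty":0,"tz":-3,"yaw":0},{"tx":0,"ty":0,"tz":0,"yaw":0}]'
python3 -m inch '[{"tx":0,"ty":0,"tz":-1,"yaw":0},{"tx":0,"ty":0,"tz":0,"yaw":0}]'
python3 -m inch '[{"tx":0,"ty":0,"tz":0,"yaw":0},{"tx":0,"ty":0,"tz":0,"yaw":0},{"tx":0,"ty":0,"tz":0,"yaw":0}]' 0.73 30
```

```text
t: 27.2
eef_pos: [0.5462, -0.0274, -0.0215]
ee_rot: [-0.0, 1.0, 0.023, -0.001]
ft_force: [-0.6, 0.3, -0.6]
opening: 0.0188
t: 27.4
eef_pos: [0.5465, -0.0275, -0.0218]
ee_rot: [-0.0, 1.0, 0.023, -0.0]
ft_force: [-2.5, 0.5, 4.9]
opening: 0.0187
t: 27.7
eef_pos: [0.5464, -0.0275, -0.0224]
ee_rot: [-0.0, 1.0, 0.023, -0.0]
ft_force: [0.3, -0.3, -0.2]
opening: 0.0228
```

```bash
python3 -m inch '[{"tx":0,"ty":0,"tz":10,"yaw":0},{"tx":0,"ty":0,"tz":35,"yaw":0},{"tx":-10,"ty":0,"tz":45,"yaw":0},{"tx":-30,"ty":-10,"tz":45,"yaw":0},{"tx":-30,"ty":-40,"tz":20,"yaw":0},{"tx":-10,"ty":-20,"tz":0,"yaw":0},{"tx":0,"ty":0,"tz":0,"yaw":0},{"tx":0,"ty":0,"tz":0,"yaw":0}]'
python3 tray.py t2.png
python3 - <<'E'
from h import *
p=cap('side');cv2.imwrite('pics/s17c.png',cv2.resize(p['frame'][190:310,240:400],None,fx=4,fy=4))
E
```

```text
t: 28.5
eef_pos: [0.4714, -0.0938, 0.1278]
ee_rot: [-0.0, 1.0, 0.023, 0.0]
ft_force: [-0.8, 0.4, -0.7]
opening: 0.0234
28.55 [ 0.47145841 -0.09329408  0.12736848] [-2.000e-04  9.997e-01  2.340e-02 -0.000e+00] 0.0228757518249812
tray 0.86 [318.8, 98.3] 40559 ((543.5994873046875, -95.29399108886719), (176.61134338378906, 204.23538208007812), 2.7171223163604736)
tea_tray [(array([321., 100.]), 0.81, array([ 0.553 , -0.0946]))]
grip [(array([322.,  97.]), 0.91, array([ 0.5521, -0.0944]))]
trough [(array([249., 103.]), 0.75, array([ 0.5473, -0.028 ]))]
short_box [(array([391., 145.]), 0.93, array([ 0.5151, -0.1635]))]
dish [(array([399.,  31.]), 0.84, array([ 0.6129, -0.1594])), (array([400., 139.]), 0.59, array([ 0.5212, -0.1706]))]
tea_ball [(array([408.,  19.]), 0.61, array([ 0.6171, -0.1611]))]
teaspoon [(array([249., 108.]), 0.75, array([ 0.5431, -0.0281]))]
peg [(array([397., 140.]), 0.68, array([ 0.5202, -0.1691]))]
```

View pics/t2.png

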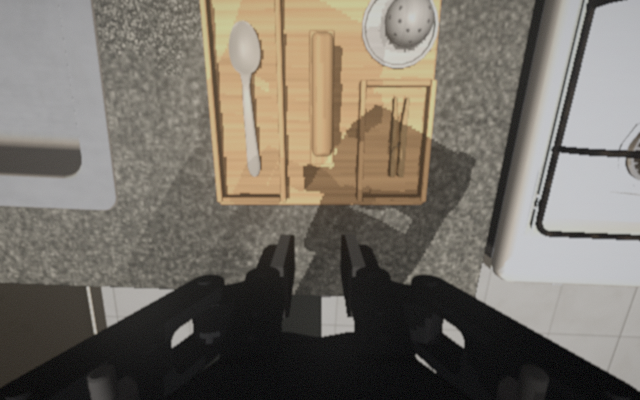

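View pics/s17c.png

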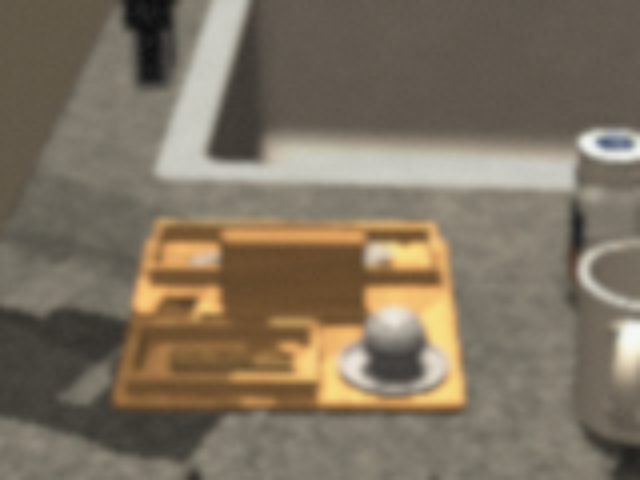

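The spoon lies in the trough at (249, 108), the peg in the short box at (397, 140) and the ball in its dish at (408, 19). The grip is at (0.552, −0.0945), lined up with the jaws. I'll move over it and go down with about 40 mm opening.

```bash
python3 -m inch '[{"tx":30,"ty":-1,"tz":0,"yaw":0},{"tx":40,"ty":0,"tz":0,"yaw":0},{"tx":10,"ty":0,"tz":0,"yaw":0},{"tx":0,"ty":0,"tz":-30,"yaw":0},{"tx":0,"ty":0,"tz":-25,"yaw":0},{"tx":0,"ty":0,"tz":0,"yaw":0},{"tx":0,"ty":0,"tz":0,"yaw":0}]' 0.53 30
python3 - <<'E'
from h import *
p=cap('wrist','w18.png');s=ctrl.sense();e=s['eef_pos'];print(s['t'],e,s['opening'],s['ee_rot'].round(4))
p=cap('side');cv2.imwrite('pics/s18c.png',cv2.resize(p['frame'][190:310,240:400],None,fx=4,fy=4))
E
```

```text
t: 29.75
eef_pos: [0.551, -0.0947, 0.0725]
ee_rot: [-0.0, 1.0, 0.023, -0.0]
ft_force: [0.1, -0.2, 1.0]
opening: 0.0401
29.8 [ 0.55187257 -0.09501791  0.07355414] 0.04033256935621432 [3.000e-04 9.997e-01 2.340e-02 7.000e-04]
```

View pics/w18.png

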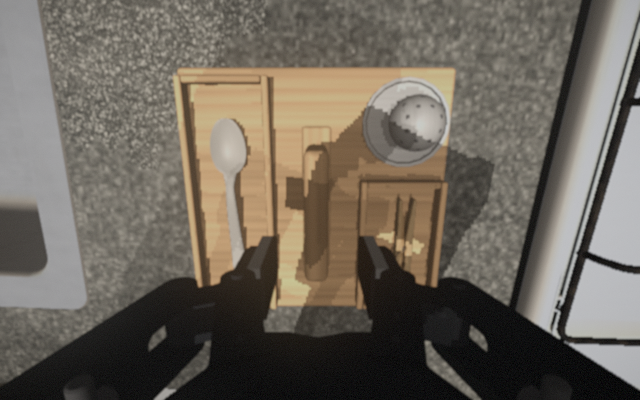

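View pics/s18c.png

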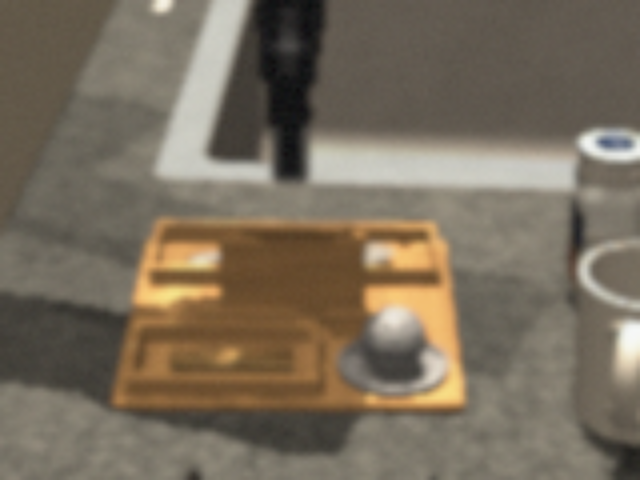

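The plate (column 316) is centred between the pads, at columns 272 and 362. I'll lower and pinch gently, then firm up.

```bash
python3 -m inch '[{"tx":0,"ty":0,"tz":-25,"yaw":0},{"tx":0,"ty":0,"tz":-25,"yaw":0},{"tx":0,"ty":0,"tz":-18,"yaw":0},{"tx":0,"ty":0,"tz":-8,"yaw":0},{"tx":0,"ty":0,"tz":0,"yaw":0},{"tx":0,"ty":0,"tz":0,"yaw":0}]'
python3 -m inch '[{"tx":0,"ty":0,"tz":0,"yaw":0},{"tx":0,"ty":0,"tz":0,"yaw":0},{"tx":0,"ty":0,"tz":0,"yaw":0},{"tx":0,"ty":0,"tz":0,"yaw":0},{"tx":0,"ty":0,"tz":0,"yaw":0}]' 1 30
python3 -m inch '[{"tx":0,"ty":0,"tz":0,"yaw":0},{"tx":0,"ty":0,"tz":0,"yaw":0},{"tx":0,"ty":0,"tz":0,"yaw":0}]' - 100
python3 - <<'E'
from h import *
p=cap('wrist','w19.png');s=ctrl.sense();e=s['eef_pos'];print(s['t'],e,s['opening'],s['ee_rot'].round(4),s['ft_force'],s['wrist_torque'])
p=cap('side');cv2.imwrite('pics/s19c.png',cv2.resize(p['frame'][190:310,240:400],None,fx=4,fy=4))
E
```

```text
t: 30.45
eef_pos: [0.5526, -0.0952, -0.0021]
ee_rot: [0.0, 1.0, 0.023, 0.001]
ft_force: [-0.3, -0.2, 0.4]
opening: 0.0401
t: 30.95
eef_pos: [0.5525, -0.0948, -0.0022]
ee_rot: [0.0, 1.0, 0.023, 0.001]
ft_force: [-0.9, 1.5, 6.4]
opening: 0.0157
t: 31.25
eef_pos: [0.5528, -0.0951, -0.002]
ee_rot: [0.0, 1.0, 0.023, 0.001]
ft_force: [-0.0, 1.7, 6.4]
opening: 0.0145
31.3 [ 0.55275919 -0.09504523 -0.0020154 ] 0.01445929221632629 [4.000e-04 9.997e-01 2.340e-02 1.300e-03] [-0.81892776  1.20732543  6.3406522 ] [ 0.26352859 -0.04378456  0.00945331]
```

View pics/s19c.png

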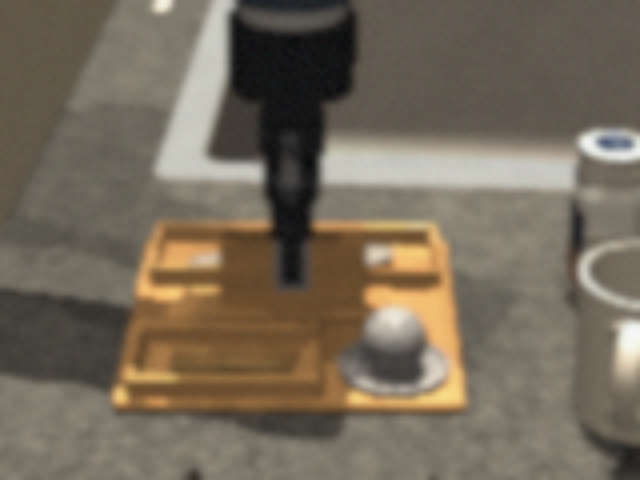

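The plate is gripped. I'll lift gently and check the tilt.

```bash
python3 -m inch '[{"tx":0,"ty":0,"tz":2,"yaw":0},{"tx":0,"ty":0,"tz":4,"yaw":0},{"tx":0,"ty":0,"tz":6,"yaw":0},{"tx":0,"ty":0,"tz":7,"yaw":0},{"tx":0,"ty":0,"tz":8,"yaw":0},{"tx":0,"ty":0,"tz":5,"yaw":0},{"tx":0,"ty":0,"tz":2,"yaw":0},{"tx":0,"ty":0,"tz":0,"yaw":0}]'
python3 - <<'E'
from h import *
p=cap('wrist','w20.png');s=ctrl.sense();e=s['eef_pos'];print(s['t'],e,s['opening'],s['ee_rot'].round(4),s['ft_force'],s['wrist_torque'])
p=cap('side');cv2.imwrite('pics/s20c.png',cv2.resize(p['frame'][180:300,240:400],None,fx=4,fy=4))
E
```

```text
t: 32.15
eef_pos: [0.5517, -0.0948, 0.0309]
ee_rot: [0.0, 1.0, 0.023, 0.0]
ft_force: [0.1, -0.1, -4.7]
opening: 0.015
32.2 [ 0.55137483 -0.09472126  0.03046989] 0.014462382425966749 [0.000e+00 9.997e-01 2.340e-02 1.000e-04] [ 0.27591668  0.07047028 -5.00549435] [ 0.03995323 -0.02086049 -0.01396509]
```

View pics/s20c.png

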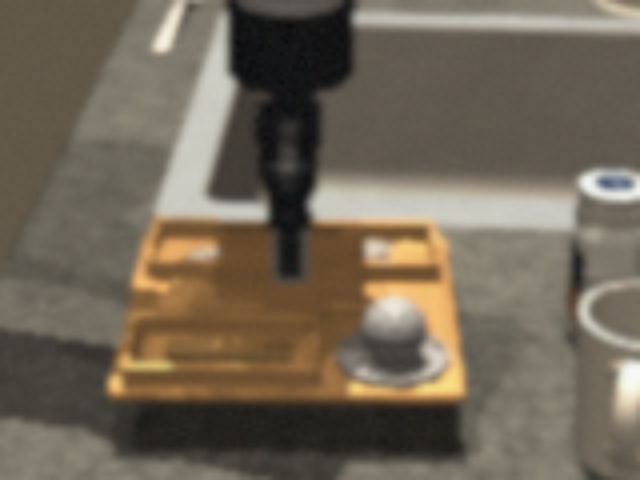

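View pics/w20.png

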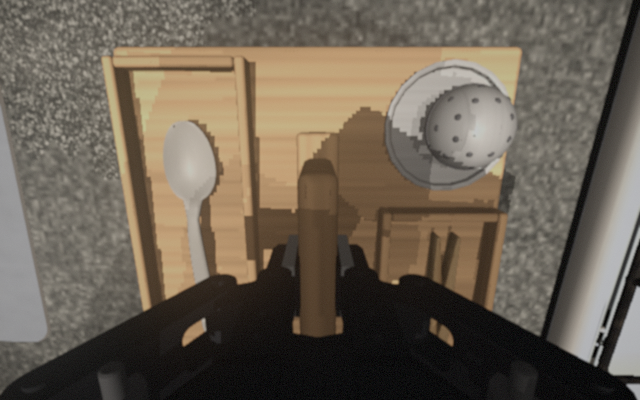

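The tray hangs level and carries about 5 N, with the ball, spoon and peg all in place. I'll keep lifting.

```bash
python3 -m inch '[{"tx":0,"ty":0,"tz":3,"yaw":0},{"tx":0,"ty":0,"tz":6,"yaw":0},{"tx":0,"ty":0,"tz":9,"yaw":0},{"tx":0,"ty":0,"tz":11,"yaw":0},{"tx":0,"ty":0,"tz":12,"yaw":0},{"tx":0,"ty":0,"tz":12,"yaw":0},{"tx":0,"ty":0,"tz":12,"yaw":0},{"tx":0,"ty":0,"tz":10,"yaw":0},{"tx":0,"ty":0,"tz":8,"yaw":0},{"tx":0,"ty":0,"tz":5,"yaw":0},{"tx":0,"ty":0,"tz":2,"yaw":0},{"tx":0,"ty":0,"tz":0,"yaw":0}]'
python3 -m inch '[{"tx":0,"ty":2,"tz":0,"yaw":0},{"tx":0,"ty":4,"tz":0,"yaw":0},{"tx":0,"ty":6,"tz":0,"yaw":0},{"tx":0,"ty":8,"tz":0,"yaw":0},{"tx":0,"ty":10,"tz":0,"yaw":0},{"tx":0,"ty":12,"tz":0,"yaw":0},{"tx":0,"ty":13,"tz":0,"yaw":0},{"tx":0,"ty":13,"tz":0,"yaw":0},{"tx":0,"ty":13,"tz":0,"yaw":0},{"tx":0,"ty":13,"tz":0,"yaw":0},{"tx":0,"ty":13,"tz":0,"yaw":0},{"tx":0,"ty":13,"tz":0,"yaw":0}]'
python3 -m inch '[{"tx":0,"ty":13,"tz":0,"yaw":0},{"tx":0,"ty":13,"tz":0,"yaw":0},{"tx":0,"ty":13,"tz":0,"yaw":0},{"tx":0,"ty":13,"tz":0,"yaw":0},{"tx":0,"ty":12,"tz":0,"yaw":0},{"tx":0,"ty":10,"tz":0,"yaw":0},{"tx":0,"ty":8,"tz":0,"yaw":0},{"tx":0,"ty":6,"tz":0,"yaw":0},{"tx":0,"ty":4,"tz":0,"yaw":0},{"tx":0,"ty":2,"tz":0,"yaw":0},{"tx":0,"ty":0,"tz":0,"yaw":0},{"tx":0,"ty":0,"tz":0,"yaw":0}]'
python3 - <<'E'
from h import *
p=cap('wrist','w21.png');s=ctrl.sense();e=s['eef_pos'];print(s['t'],e,s['opening'],s['ee_rot'].round(4),s['ft_force'],s['wrist_torque'])
p=cap('side','s21.png')
E
```

```text
t: 33.45
eef_pos: [0.5513, -0.0947, 0.1203]
ee_rot: [-0.0, 1.0, 0.023, -0.0]
ft_force: [-0.7, 0.1, -4.4]
opening: 0.0147
t: 34.65
eef_pos: [0.5513, 0.0264, 0.1204]
ee_rot: [-0.0, 1.0, 0.023, 0.0]
ft_force: [-0.7, -0.2, -4.6]
opening: 0.0145
t: 35.85
eef_pos: [0.5514, 0.119, 0.1204]
ee_rot: [0.0, 1.0, 0.023, -0.0]
ft_force: [0.0, -0.6, -5.7]
opening: 0.0148
35.9 [0.55142531 0.11898839 0.12036465] 0.014553670576707294 [ 0.      0.9997  0.0232 -0.    ] [-0.05286137 -0.57552005 -4.83044576] [0.03595508 0.01902652 0.02862548]
```

View pics/s21.png

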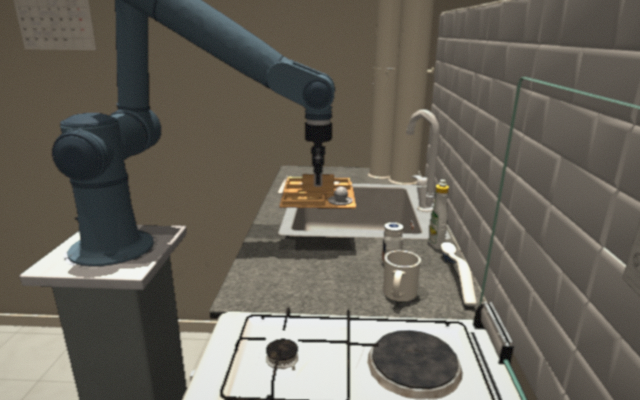

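View pics/w21.png

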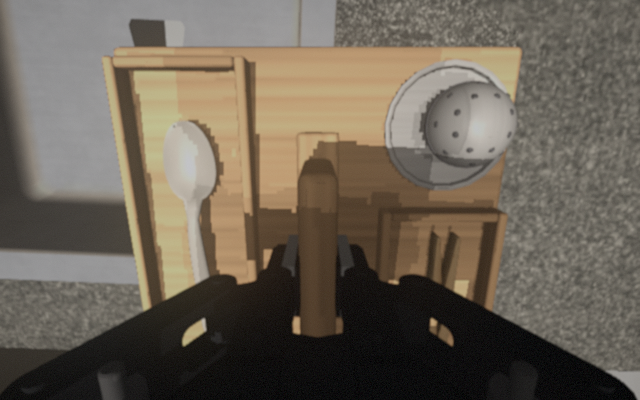

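Everything is in place and level. The last leg is about +230 mm in y and +24 mm in x.

```bash
python3 -m inch '[{"tx":0,"ty":2,"tz":0,"yaw":0},{"tx":0,"ty":4,"tz":0,"yaw":0},{"tx":1,"ty":6,"tz":0,"yaw":0},{"tx":1,"ty":8,"tz":0,"yaw":0},{"tx":1,"ty":10,"tz":0,"yaw":0},{"tx":1,"ty":12,"tz":0,"yaw":0},{"tx":1,"ty":13,"tz":0,"yaw":0},{"tx":2,"ty":13,"tz":0,"yaw":0},{"tx":2,"ty":13,"tz":0,"yaw":0},{"tx":2,"ty":13,"tz":0,"yaw":0},{"tx":2,"ty":13,"tz":0,"yaw":0},{"tx":2,"ty":13,"tz":0,"yaw":0}]'
python3 -m inch '[{"tx":2,"ty":13,"tz":0,"yaw":0},{"tx":2,"ty":13,"tz":0,"yaw":0},{"tx":2,"ty":13,"tz":0,"yaw":0},{"tx":1,"ty":12,"tz":0,"yaw":0},{"tx":1,"ty":12,"tz":0,"yaw":0},{"tx":1,"ty":10,"tz":0,"yaw":0},{"tx":0,"ty":8,"tz":0,"yaw":0},{"tx":0,"ty":6,"tz":0,"yaw":0},{"tx":0,"ty":4,"tz":0,"yaw":0},{"tx":0,"ty":2,"tz":0,"yaw":0},{"tx":0,"ty":1,"tz":0,"yaw":0},{"tx":0,"ty":0,"tz":0,"yaw":0}]'
python3 -m inch '[{"tx":0,"ty":2,"tz":0,"yaw":0},{"tx":0,"ty":4,"tz":0,"yaw":0},{"tx":0,"ty":6,"tz":0,"yaw":0},{"tx":0,"ty":6,"tz":0,"yaw":0},{"tx":0,"ty":4,"tz":0,"yaw":0},{"tx":0,"ty":2,"tz":0,"yaw":0},{"tx":0,"ty":0,"tz":0,"yaw":0},{"tx":0,"ty":0,"tz":0,"yaw":0},{"tx":0,"ty":0,"tz":0,"yaw":0},{"tx":0,"ty":0,"tz":0,"yaw":0}]'
python3 - <<'E'
from h import *
p=cap('wrist','w22.png');s=ctrl.sense();e=s['eef_pos'];print(s['t'],e,s['opening'],s['ee_rot'].round(4),s['ft_force'],s['wrist_torque'])
for l,z in [('grip',.185),('trough',.131),('dish',.1335),('teaspoon',.131),('peg',.131)]:
    print(l,[(np.round(q['xy']),round(q['p'],2),ray(p,q['xy'],z)[:2].round(4)) for q in ctrl.spot_point(p,l)[:1]])
p=cap('side','s22.png');p=cap('scene','c22.png')
E
```

```text
t: 37.15
eef_pos: [0.5665, 0.2404, 0.1203]
ee_rot: [-0.0, 1.0, 0.023, -0.0]
ft_force: [-0.2, -0.4, -5.0]
opening: 0.0147
t: 38.35
eef_pos: [0.5754, 0.3331, 0.1203]
ee_rot: [0.0, 1.0, 0.023, -0.0]
ft_force: [0.2, -0.1, -3.9]
opening: 0.0146
t: 39.35
eef_pos: [0.5754, 0.3571, 0.1204]
ee_rot: [0.0, 1.0, 0.023, -0.0]
ft_force: [-0.4, 0.4, -4.6]
opening: 0.0146
39.4 [0.57542809 0.35709745 0.12039273] 0.014685655823277594 [ 0.      0.9997  0.0233 -0.    ] [ 1.31114131e-04  6.48193214e-02 -4.14406432e+00] [-0.01435779  0.02503351  0.00274039]
grip [(array([318., 284.]), 0.9, array([0.575 , 0.3555]))]
trough [(array([200., 237.]), 0.86, array([0.5705, 0.4236]))]
dish []
teaspoon [(array([203., 239.]), 0.94, array([0.5695, 0.4219]))]
peg [(array([438., 287.]), 0.83, array([0.5448, 0.281 ]))]
```

View pics/s22.png

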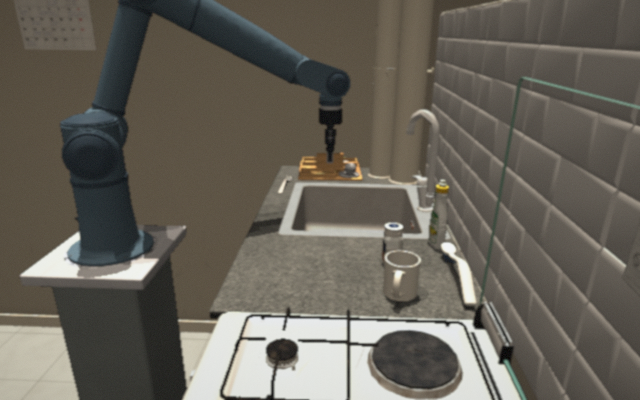

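View pics/w22.png

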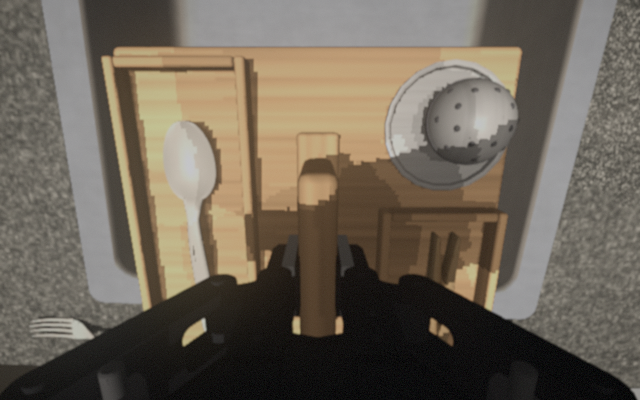

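View pics/c22.png

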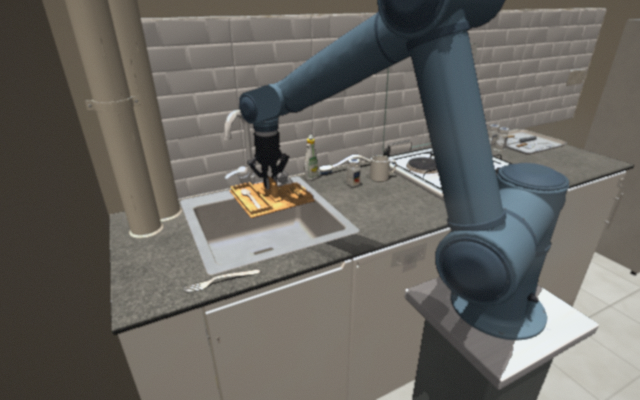

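The tray hangs level over the front half of the sink at about (0.575, 0.356). The spoon, peg and ball are all in place, and the fork, jar and mug look untouched. I'll hand it in.

```bash
python3 - <<'E'
from plant import ctrl
print(ctrl.sign_off())
E
```

```text
the job is handed in; nothing more can be done
None
```

I laid the peg in the short box and the teaspoon in the trough. I then lifted the tray by its grip at 100 N, carried it in gentle steps and handed in at about 39 s, still holding it.

**Last checks:**
- The tray was level in all views, its middle at about (0.575, 0.356). Its underside was roughly 0.12 m up, worked out from the gripper height rather than measured.
- The jaws were steady at 14.6 mm and the wrist carried about 4–5 N.
- The spoon showed within about 2 mm of the trough's centre.
- The peg was visible and flat in its box, and the ball was in its dish.
- The fork, jar and mug looked untouched; I did not measure them. The network did not report the dish in the last view, though it shows plainly in the picture.

**What went wrong on the way:**
- **Height error:** the reported tool height was about 33 mm lower than the real fingertips, confirmed by touching the bare worktop. Before I allowed for it fully, one peg grasp closed on nothing and two spoon grasps slipped off over the handle, with up to 28 N at the wrist. Neither object moved.
- **Refused move:** my first move command was refused for its format, and nothing moved.

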